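# Put the rinsed bottle upside down on the drying post

## Task

The rinsed wide-mouth bottle lies on the sloping wire drainer. Turn it upside down over the one empty post of the drying rack and lower it, without dropping it, until its mouth rests fully on the post's four arms and it stands straight; then let go and draw back. Leave the vessels that are already drying, the spray bottle and the tin as they stand.

Things in the scene. Friction and masses are not known exactly. Their poses are not given: they have to be found in the camera images.
- bottle_center (a point): Rinsed bottle to move: white plastic, round, open, 150 mm long, about 60 g. Body 52 mm in diameter for 108 mm from its closed bottom, then a shoulder and a 40 mm neck (42 over threads). Point on its axis, 75 mm from bottom and mouth; z axis points along the bottle, bottom to mouth. Starts in the drainer, mouth 20 degrees down and roughly to the robot; the body's sides are free for fingers.
- bottle_mouth (a point): Centre of the bottle's open mouth, in the plane of the rim; same axes as bottle_center. Mouth about 33 mm wide inside, walls 3 mm, bottom 4 mm thick.
- drainer: Fixed wire drainer in a 250 x 180 x 14 mm steel pan. Four 6 mm wires, 40 mm apart, fall by 20 degrees along its -x axis; the bottle lies between the middle two, along x, its axis 21 mm over the wires' centres. A low stop bar crosses in front of its mouth; it lifts straight up freely. Highest wire 109 mm above the table. Origin: centre of the underside; bottle's centre starts 95 mm above it.
- rack: Fixed drying rack: grey plastic drip tray 130 (x) x 340 (y) x 16 mm high, with three identical upright steel posts in a row along its y axis, 110 mm apart, the middle one at its centre. Two carry vessels and one is empty, in any order. Origin: centre of its underside, on the table.
- post_seat (a point): The EMPTY post: centre of the upper face of its four-armed rest (a cross 68 mm across, of bars 6 mm wide), 38 mm above the table, where the bottle's rim must come to rest. z axis up along the post, which is fixed and upright.
- post_tip (a point): Rounded top of the empty post, 75 mm above post_seat (113 mm above the table); the post is 16 mm in diameter above the rest.
- beaker_center (a point): Bystander: clear plastic beaker, 60 mm in diameter over the rim, 88 mm high, upside down on another post; point at its middle. Leave it there. Its top is 126 mm above the table.
- small_bottle_center (a point): Bystander: small white bottle 46 mm in diameter, 110 mm high, upside down on another post; point at its middle. Leave it there. Its top is 148 mm above the table.
- spray_bottle: Bystander: standing clear spray bottle with black trigger head, 66 mm in diameter, 223 mm high, origin at the centre of its bottom. Stands beyond the gap between drainer and rack. Leave it standing.
- wax_tin: Bystander: round aluminium tin 96 mm in diameter, 42 mm high, on the table between drainer and rack, nearer the robot. Origin at the centre of its bottom. Leave it.
Not all that is in view belongs to the job. Leave any black look-alike of the part that bears bottle_center alone.

How it is judged:
On the way:
1. the bottle is lifted clear of the drainer (distance of bottle_center from where it was at the start of the episode above 0.08 m and contact force between bottle and drainer below 0.1 N), for 0.1 s.
At the end, for the whole second after the job is handed in: The bottle stands upside down on the post that was empty, with the post inside it: its rim within 5 mm of the height of the four-armed rest, the centre of its mouth within 13 mm of the post's axis, its axis within 0.1 rad of vertical, at rest and released (horizontal distance between bottle_mouth and post_seat below 0.013 m and z of bottle_mouth in the frame of post_seat between -0.005 and 0.005 m and angle between bottle_center's own z axis and vertical above 3.04 rad and linear speed of bottle below 0.02 m/s); the robot touches nothing.
It fails at once if the bottle is dropped (in free fall, faster than 0.6 m/s) (contact force between bottle and anything else below 0.02 N and linear speed of bottle above 0.6 m/s).
It fails at once if a vessel that is already drying is pushed by more than 30 mm or off its post (distance of any of beaker_center, small_bottle_center from where it was at the start of the episode above 0.03 m).
It fails at once if the spray bottle or the tin is knocked over or pushed by more than 40 mm (distance of any of spray_bottle, wax_tin from where it was at the start of the episode above 0.04 m or angle between spray_bottle's own z axis and vertical above 0.5 rad).
It also fails if it takes over 45 s, if anything falls off the work surface, if the arm or the gripper's body presses on something with over 40 N, if the wrist force passes 120 N, or if a joint passes its speed limit or range.

## Robot

A 6-joint arm with a two-finger parallel gripper is mounted at the origin on the work surface. World frame = base frame: x ahead of the robot, y to its left, z up, the work surface at z = 0. Lengths are in m, angles in rad, forces in N, time in s.
With the tool pointing down it reaches from about 0.375 to 0.9 m from the base axis. Payload 3.1 kg.
Tool frame: the origin (TCP) lies midway between the tips of the shut fingers; the grasp point (between the pads) lies grip_point_offset behind it (grip_point_offset is the distance from the TCP to the grasp point, in m); y points along the fingers, z is the direction in which the jaws open and shut, and the axes are right-handed (so a half turn about y gives the same grasp; the last joint's range is limited). The gripper opens to 87 mm and grips with 3 to 60 N. Pads are 19 mm wide; open, the fingers measure 117 mm over their backs; the gripper's body (75 mm by 190 mm) begins 51 mm behind the grasp point.
Start: joints at [-1.446, 0.527, 1.433, -0, 1.181, -0.178], TCP at [0.187, -0.596, 0.223] pointing down, gripper open.
Joint ranges: [-3.08, 3.08], [-0.75, 2.2], [0.22, 2.44], [-1.43, 4.57], [0, 2.65], [-2.85, 2.85]. Speed limits (rad/s): [2.79, 2.79, 3.14, 3.14, 3.14, 3.14].

## Interface

Orientations are given as a unit quaternion [x, y, z, w].
In Python, from rig import * gives the robot as it stands.
- The arm moves only by the tool jog_arm, never from a script. Its argument "increments" is a list that holds one entry, the list of rows, each a list of 7 numbers: the turn, a rotation vector about the world's x, y, z in degrees, then the shift along the world's x, y, z in m, then the closure, from -1 (fully open) to 1 (shut), so that 0 is half open. In form: [[[rx, ry, rz, x, y, z, jaw], ...]]. A call has 1 to 8 rows; each row is the pose to reach, as a shift and turn from the pose measured when the call began; what a row does not reach only later rows make up. A row lasts 1/10 s, in which the tool goes at most 50 mm and 8.59 degrees, less where a joint would pass 70% of its speed; a pose out of reach is approached as far as the arm can. A call with a gripper value outside its range is refused whole. The fingers move at their own pace and stop on an object; "squeeze" is the grip in N (left out, the last holds). Time passes only in rows, so rows that repeat a pose let the fingers close. It gives the time, the measured TCP pose, the force and the opening at its end, in the units of the state.
- get_obs(): the state, without advancing time (a new reading comes with each control period).
- camera(name): name is "side" or "top"; returns the picture (400x640x3 uint8, red, green, blue); there is no depth.
- camera_info(name): a dict with "K" (3x3 intrinsics, pixels), "k1" (the pictures are not rectified: a ray, as slopes to the right and down, at radius r is drawn at 1 + k1 r^2 times it, then the intrinsics apply), "R" (3x3) and "t" (3): a world point X has camera coordinates R X + t. Camera axes: x right, y down, z forward; pixel columns grow to the right and rows downward; lengths in m; the calibration is good to about 2 mm. A picture is of the moment at which its call begins. camera_info takes no time and is no camera call.
- hand_in(): hands the job in, once; it reports no verdict.
The state is a dict: "time": time; "q": joint angles; "joint_velocities": joint speeds; "joint_torque": joint torques, N m; "position": TCP position; "tool_rot": TCP orientation; "ft_force": force on the tool from outside, world axes, zero at the start; "moment": the same for the moment, N m; "grip_width": finger opening in m.
Only numpy, scipy, OpenCV 4.12 (cv2) and the standard library are available. Lean on these libraries where they do the work, as an engineer would, in place of code of your own. Each camera call takes 0.05 s, during which the arm holds its last target.

## Working session

There is one attempt and no reset: what is moved stays moved. The work goes in short steps, Python scripts to look and compute and a tool call to move; the robot and the scene stay as the last step left them, time stands still between calls to the robot, and variables do not carry over. Pictures are saved under pics/ and viewed, and the job is handed in when it is done.

Besides the shell and the picture viewer there is one more tool, called after "Call:" as name([rows], argument=value, ...), one row to a line, values as JSON. jog_arm: Moves the arm, as the interface text tells. Its arguments: {"type":"object","properties":{"increments":{"type":"array","items":{"type":"array","items":{"type":"array","items":{"type":"number"}}}},"squeeze":{"type":"number"}},"required":["increments"]}

```bash
ls; mkdir -p pics; python3 - <<'E'
from rig import *
import cv2
o=get_obs()
for k,v in o.items(): print(k,v)
for n in("side","top"):
    im=camera(n); cv2.imwrite(f"pics/{n}0.png",im[:,:,::-1]); print(n,camera_info(n))
E
```

```text
pics
time 0.0
q [-1.44549673e+00  5.28510337e-01  1.43388060e+00  8.02893751e-06
  1.18137955e+00 -1.78518303e-01]
joint_velocities [ 3.44521664e-04  1.65694140e-03 -5.44712719e-04 -1.66106770e-05
  3.13989608e-04 -6.64476023e-04]
joint_torque [ 4.59948969e-04 -4.40047181e+01 -1.76592779e+01  6.34660106e-02
  5.83301182e-02 -1.61923131e-04]
position [ 0.18690652 -0.59564512  0.22155139]
tool_rot [-0.10697895  0.69973313 -0.69819385  0.10702518]
ft_force [0.19687327 0.16319431 0.0554271 ]
moment [-0.05465553 -0.00646268 -0.0300621 ]
grip_width 0.08684965909237964
side {'K': array([[421.05175018,   0.        , 311.4505058 ],
       [  0.        , 421.05175018, 203.91068631],
       [  0.        ,   0.        ,   1.        ]]), 'k1': -0.11071198821026461, 'R': array([[-0.98319236, -0.18256334,  0.00184664],
       [-0.09147819,  0.48385079, -0.87035634],
       [ 0.15800166, -0.85589663, -0.49241896]]), 't': array([0.52021227, 0.11652308, 0.83239219])}
top {'K': array([[367.8224091 ,   0.        , 316.74330509],
       [  0.        , 367.8224091 , 198.07739723],
       [  0.        ,   0.        ,   1.        ]]), 'k1': 0.01541053793411891, 'R': array([[-0.02457109, -0.99938543, -0.02500056],
       [-0.98661231,  0.02827494, -0.16061347],
       [ 0.16122165,  0.02071941, -0.98670071]]), 't': array([0.0562033 , 0.52996785, 0.84475236])}
```

View pics/side0.png

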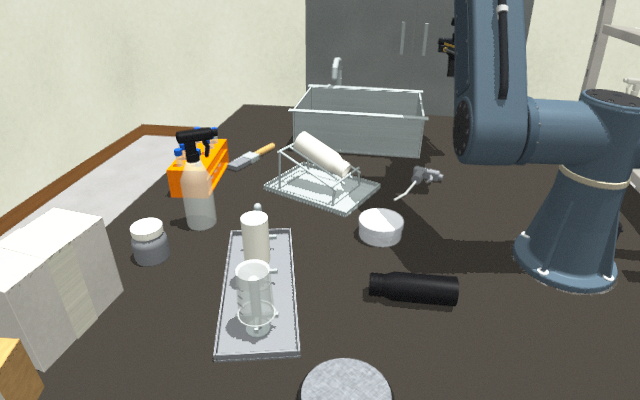

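View pics/top0.png

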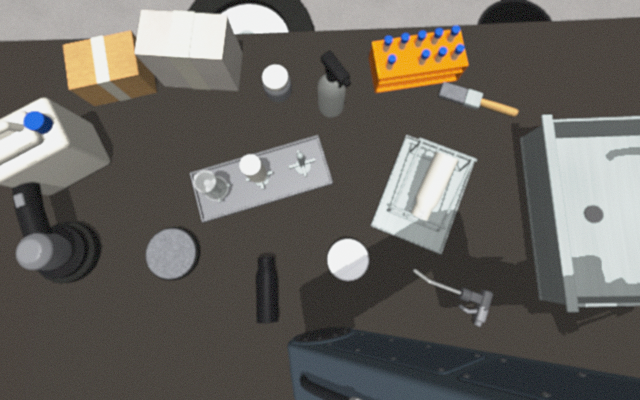

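The side view shows the white bottle in the drainer at about (322,157). The small white bottle is at (255,235), the beaker at (254,290), and the empty post's tip peeks out behind the small bottle at (257,208). In the top view the bottle is at (435,185) and the empty post at (302,160).

Candidates for the bottle (top pixels):
- White bottle on the drainer (435,185): chosen, since it is white and lying on wires.
- Black look-alike (267,288): not this one.
- Small bottle on a post (250,165): not this one.
- Jar (275,80): not this one.

Close crops next.

```bash
python3 - <<'E'
import cv2
a=cv2.imread("pics/top0.png"); s=cv2.imread("pics/side0.png")
cv2.imwrite("pics/c1.png",cv2.resize(a[125:265,360:490],None,fx=4.2,fy=4.2,interpolation=cv2.INTER_CUBIC))
cv2.imwrite("pics/c2.png",cv2.resize(a[125:230,180:340],None,fx=5,fy=5,interpolation=cv2.INTER_CUBIC))
cv2.imwrite("pics/c3.png",cv2.resize(s[120:220,240:390],None,fx=5,fy=5,interpolation=cv2.INTER_CUBIC))
E
```

```text
(no output)
```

View pics/c1.png

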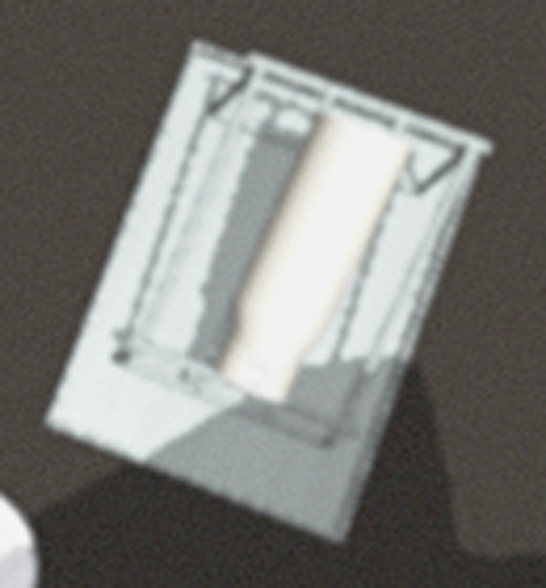

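View pics/c2.png

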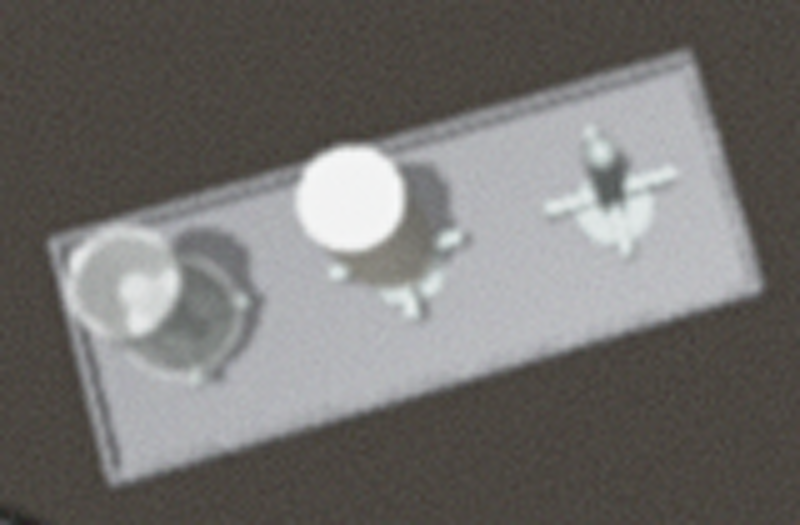

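View pics/c3.png

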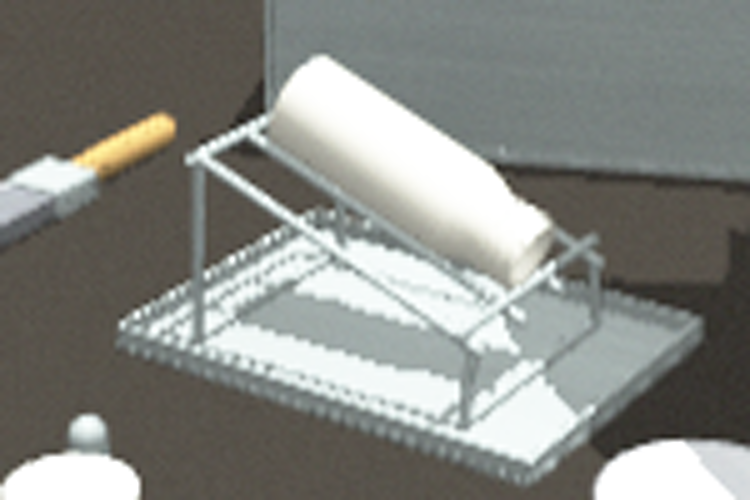

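```bash
cat > h.py <<'E'
import numpy as np, cv2
from rig import *
CI={n:camera_info(n) for n in("side","top")}
def ray(n,uv):
    c=CI[n];K=c["K"];k=c["k1"]
    d=np.array([(uv[0]-K[0,2])/K[0,0],(uv[1]-K[1,2])/K[1,1]])
    p=d.copy()
    for _ in range(20): p=d/(1+k*(p@p))
    R=c["R"];return -R.T@c["t"],R.T@np.array([p[0],p[1],1])
def onz(n,uv,z):
    o,d=ray(n,uv);return o+d*(z-o[2])/d[2]
def proj(n,X):
    c=CI[n];K=c["K"];x=c["R"]@np.asarray(X,float)+c["t"];p=x[:2]/x[2];p=p*(1+c["k1"]*(p@p));return p@np.diag([K[0,0],K[1,1]])+K[:2,2]
def tri(a,b):
    o1,d1=ray("top",a);o2,d2=ray("side",b)
    A=np.stack([d1,-d2],1);s=np.linalg.lstsq(A,o2-o1,rcond=None)[0]
    P,Q=o1+s[0]*d1,o2+s[1]*d2
    return (P+Q)/2,np.linalg.norm(P-Q)
E
python3 - <<'E'
from h import *
np.set_printoptions(precision=4,suppress=True)
top=cv2.imread("pics/top0.png");side=cv2.imread("pics/side0.png")
f=lambda x,y,s,ox,oy:np.array([ox+(x+.5)/s-.5,oy+(y+.5)/s-.5])
tray=[onz("top",f(x,y,5,180,125),.016) for x,y in((690,48),(762,290),(112,485),(50,240))]
print("tray",np.array(tray),[np.linalg.norm(tray[i]-tray[(i+1)%4]) for i in range(4)],np.mean(tray,0))
m=np.mean(tray,0); e=(tray[0]+tray[1]-tray[2]-tray[3]);e/=np.linalg.norm(e);print("yaxis?",e,"empty pred",m+e*.11)
print("tip",onz("top",f(600,150,5,180,125),.110),tri(f(600,150,5,180,125),f(88,425,5,240,120)))
print("cross",onz("top",f(611,191.5,5,180,125),.038))
pan=[onz("top",f(x,y,4.2,360,125),.014) for x,y in((193,42),(490,145),(345,543),(46,423))]
print("pan",np.array(pan),[np.linalg.norm(pan[i]-pan[(i+1)%4]) for i in range(4)],np.mean(pan,0))
x=pan[0]+pan[1]-pan[2]-pan[3];print("x yaw",np.degrees(np.arctan2(x[1],x[0])))
# bottle mask: warm white
for n,im,roi in(("top",top,(140,225,400,475)),("side",side,(125,185,285,355))):
    r0,r1,c0,c1=roi
    b,g,r=[im[:,:,i].astype(int) for i in range(3)]
    mk=((r-b)>4)&(r>150);M=np.zeros(mk.shape,np.uint8);M[r0:r1,c0:c1]=mk[r0:r1,c0:c1]*255
    M=cv2.morphologyEx(M,cv2.MORPH_OPEN,np.ones((3,3),np.uint8))
    nn,L,S,C=cv2.connectedComponentsWithStats(M);i=1+np.argmax(S[1:,4]);M=(L==i).astype(np.uint8)
    ys,xs=np.nonzero(M);print(n,S[i],C[i]);P=np.stack([xs,ys],1).astype(float)
    c=P.mean(0);w,v=np.linalg.eigh(np.cov((P-c).T));a=v[:,1];a=a*np.sign(a[1]);t=(P-c)@a;s=(P-c)@np.array([-a[1],a[0]])
    print("axis",a,"ends",c+a*t.min(),c+a*t.max())
    for tt in np.linspace(t.min()+4,t.max()-4,8):
        q=abs(t-tt)<1;print(round(tt,1),s[q].min(),s[q].max())
    cv2.imwrite(f"pics/m_{n}.png",cv2.resize(np.where(M[...,None]>0,im//2+np.array([0,0,120],np.uint8),im)[r0-10:r1+10,c0-10:c1+10],None,fx=4,fy=4))
E
```

```text
tray [[0.7015 0.0364 0.016 ]
 [0.574  0.0035 0.016 ]
 [0.4848 0.3288 0.016 ]
 [0.6105 0.3636 0.016 ]] [np.float64(0.13169747963960635), np.float64(0.33726659542898885), np.float64(0.13039437132428489), np.float64(0.3396020749705001)] [0.5927 0.1831 0.016 ]
yaxis? [ 0.2661 -0.9639  0.    ] empty pred [0.622 0.077 0.016]
tip [0.6218 0.0773 0.11  ] (array([0.6216, 0.0772, 0.11  ]), np.float64(0.0004764073846383478))
cross [0.6213 0.077  0.038 ]
pan [[ 0.6935 -0.1877  0.014 ]
 [ 0.6234 -0.3593  0.014 ]
 [ 0.3911 -0.2553  0.014 ]
 [ 0.4645 -0.0879  0.014 ]] [np.float64(0.18527317798682694), np.float64(0.25446599399717396), np.float64(0.18284257249641472), np.float64(0.24979006746254814)] [ 0.5431 -0.2225  0.014 ]
x yaw -23.83700588243838
top [412 153  31  63 478] [426.795  182.5418]
axis [-0.391   0.9204] ends [439.4436 152.7637] [413.1596 214.643 ]
-28.4 -4.400090333620477 3.21564322466537
-19.9 -3.45513738931316 2.8492312941544062
-11.4 -3.292094727726899 3.7941842384617224
-3.0 -3.267551516877335 3.957226900047984
5.5 -2.713553713930546 3.9817701108975485
14.0 -2.689010503080982 4.006313321747112
22.4 -3.4463775749524714 1.9375813750573432
30.9 -3.421834364102908 1.9621245859069074
side [294 139  56  38 522] [319.7586 158.5077]
axis [0.8466 0.5322] ends [293.6743 142.1086] [345.6286 174.772 ]
-26.8 -4.6197068565076895 2.9031594472050646
-19.2 -4.112479466073356 3.9426327717882024
-11.6 -3.919595927385412 4.135516310476147
-3.9 -3.412368536951079 4.328399849164092
3.7 -2.6872390641143307 4.835627239598425
11.3 -3.0266014595751893 5.560756712435173
18.9 -3.6803077067824366 2.995968811035127
26.6 -5.930751756436096 4.035442135618264
```

Post: tip by two views, cross and tray centre plus 110 mm all agree at (0.622, 0.077). The bottle mask caught only the shaded part, so I'll redo it.

```bash
cat > bm.py <<'E'
from h import *
def mask(im,roi,thr=-3,rmin=150):
    r0,r1,c0,c1=roi
    g=cv2.GaussianBlur(im,(3,3),0).astype(int)
    mk=((g[:,:,2]-g[:,:,0])>thr)&(g[:,:,2]>rmin);M=np.zeros(mk.shape,np.uint8);M[r0:r1,c0:c1]=mk[r0:r1,c0:c1]*255
    M=cv2.morphologyEx(M,cv2.MORPH_OPEN,np.ones((3,3),np.uint8))
    nn,L,S,C=cv2.connectedComponentsWithStats(M);i=1+np.argmax(S[1:,4]);return (L==i).astype(np.uint8)
def shape(M,n=8,pr=True):
    ys,xs=np.nonzero(M);P=np.stack([xs,ys],1).astype(float)
    c=P.mean(0);w,v=np.linalg.eigh(np.cov((P-c).T));a=v[:,1];a=a*np.sign(a[1]);N=np.array([-a[1],a[0]]);t=(P-c)@a;s=(P-c)@N
    mids=[]
    for tt in np.linspace(t.min()+4,t.max()-4,n):
        q=abs(t-tt)<1;lo,hi=s[q].min(),s[q].max();mids.append(c+a*tt+N*(lo+hi)/2)
        if pr: print("  t %.1f mid %.2f width %.1f"%(tt,(lo+hi)/2,hi-lo+1))
    return c,a,c+a*(t.min()-.5),c+a*(t.max()+.5),np.array(mids)
E
python3 - <<'E'
from bm import *
for n,roi in(("top",(140,228,400,475)),("side",(125,185,285,355))):
    im=cv2.imread(f"pics/{n}0.png");M=mask(im,roi);print(n,M.sum());print(shape(M)[:4])
    r0,r1,c0,c1=roi;o=im.copy();cs,_=cv2.findContours(M,cv2.RETR_EXTERNAL,cv2.CHAIN_APPROX_NONE);cv2.drawContours(o,cs,-1,(0,0,255),1)
    o=cv2.resize(o[r0-10:r1+10,c0-10:c1+10],None,fx=4,fy=4,interpolation=0);cv2.imwrite(f"pics/m2_{n}.png",o)
E
```

```text
top 1548
  t -29.8 mid -0.05 width 24.3
  t -20.9 mid -0.00 width 23.8
  t -12.0 mid 0.25 width 23.8
  t -3.1 mid -0.19 width 24.3
  t 5.8 mid 0.07 width 24.3
  t 14.7 mid 0.32 width 24.3
  t 23.6 mid 0.13 width 18.9
  t 32.5 mid -0.07 width 19.8
(array([433.88372093, 185.03359173]), array([-0.42145719,  0.9068483 ]), array([448.35505668, 153.8956572 ]), array([418.30583235, 218.55249304]))
side 1203
  t -26.9 mid -0.49 width 19.0
  t -18.9 mid -0.20 width 19.8
  t -11.0 mid 0.22 width 22.1
  t -3.0 mid 0.22 width 21.8
  t 4.9 mid 0.23 width 22.1
  t 12.8 mid -0.17 width 21.0
  t 20.8 mid -0.45 width 16.2
  t 28.7 mid 0.13 width 17.6
(array([321.44222776, 153.91438071]), array([0.82269752, 0.56847936]), array([295.6416146 , 136.08630206]), array([348.75479344, 172.78721006]))
```

View pics/m2_top.png

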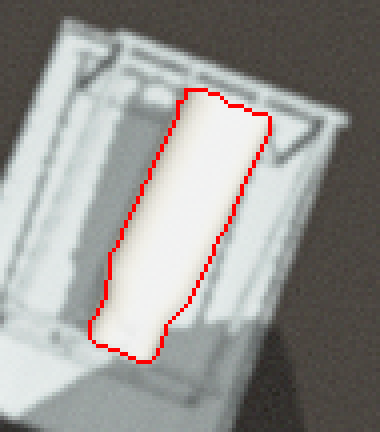

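View pics/m2_side.png

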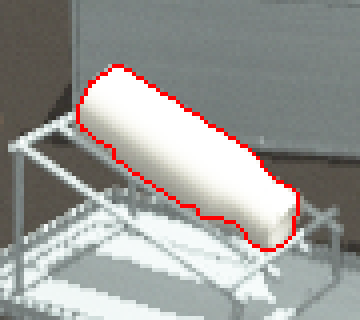

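```bash
python3 - <<'E'
from bm import *
np.set_printoptions(precision=4,suppress=True)
Nn=[];D=[];E={}
for n,roi in(("top",(140,228,400,475)),("side",(125,185,285,355))):
    im=cv2.imread(f"pics/{n}0.png");M=mask(im,roi);c,a,e0,e1,_=shape(M,pr=False);E[n]=(c,a,e0,e1)
    o,d0=ray(n,e0);_,d1=ray(n,e1);N=np.cross(d0,d1);N/=np.linalg.norm(N);Nn.append(N);D.append(N@o)
u=np.cross(*Nn);u/=np.linalg.norm(u);u*=-np.sign(u[0])
print("u(bottom->mouth)",u,"tilt",np.degrees(np.arcsin(u[2])),"yaw",np.degrees(np.arctan2(u[1],u[0])))
p=np.linalg.lstsq(np.array([*Nn]),np.array(D),rcond=None)[0]
print("plane cos",Nn[0]@Nn[1])
def at(n,e):
    o,d=ray(n,e);A=np.stack([u,-d],1);s=np.linalg.lstsq(A,o-p,rcond=None)[0];return p+u*s[0]
for n in E: print(n,"ends",at(n,E[n][2]),at(n,E[n][3]))
# silhouette-consistent centre
w=np.array([-u[1],u[0],0]);w/=np.linalg.norm(w);v=np.cross(u,w);th=np.linspace(0,2*np.pi,60)
for n in E:
    c,a,e0,e1=E[n];best=[]
    def ext(s):
        b=p+u*s; B=np.array([proj(n,b-u*.075+.026*(np.cos(t)*w+np.sin(t)*v)) for t in th]);Mo=np.array([proj(n,b+u*.075+.020*(np.cos(t)*w+np.sin(t)*v)) for t in th])
        return ((B-e0)@a).min(),((Mo-e1)@a).max()
    s0=u@(at(n,c)-p)
    from scipy.optimize import brentq
    sb=brentq(lambda s:ext(s)[0],s0-.06,s0+.06);sm=brentq(lambda s:ext(s)[1],s0-.06,s0+.06)
    print(n,"centre from bottom",p+u*sb,"from mouth",p+u*sm)
print(get_obs()["time"])
E
```

```text
u(bottom->mouth) [-0.8529  0.3852 -0.3524] tilt -20.63589105599461 yaw 155.69734549194766
plane cos 0.7153919657018427
top ends [ 0.6089 -0.2533  0.1234] [ 0.4728 -0.1918  0.0671]
side ends [ 0.6189 -0.2578  0.1275] [ 0.4711 -0.1911  0.0664]
top centre from bottom [ 0.5434 -0.2237  0.0963] from mouth [ 0.5396 -0.222   0.0947]
side centre from bottom [ 0.5451 -0.2245  0.097 ] from mouth [ 0.5397 -0.222   0.0948]
0.1
```

The bottle's centre, (0.542,-0.223,0.0955), agrees with the pan centre (0.543,-0.2225) and the given 95 mm height. Its tilt is 20.6° (20° stated), with the mouth at yaw 155.8°. Next, the tool axes and the other obstacles.

```bash
python3 - <<'E'
from h import *
import rig
from scipy.spatial.transform import Rotation as R
np.set_printoptions(precision=4,suppress=True)
print([n for n in dir(rig) if not n.startswith('_')]); print(getattr(rig,'grip_point_offset',None))
o=get_obs();M=R.from_quat(o["tool_rot"]).as_matrix();print(M)
print("tin",onz("top",(348,259),.042),"spray base",onz("side",(201,222),0),"small top",onz("top",(250,165),.148),"beaker top",onz("top",(204.5,181),.126))
for s in(1,-1):
    z=s*np.array([np.cos(np.radians(65.7)),np.sin(np.radians(65.7)),0]);y=np.array([0,0,-1.]);x=np.cross(y,z)
    print(R.from_matrix(np.stack([x,y,z],1)@M.T).as_rotvec(degrees=True))
E
```

```text
['Unreachable', 'camera', 'camera_info', 'get_obs', 'grip_point_offset', 'hand_in']
0.0187
[[-0.9542 -0.0003  0.2991]
 [-0.2991  0.002  -0.9542]
 [-0.0003 -1.     -0.0019]]
tin [ 0.3844 -0.0278  0.042 ] spray base [ 0.7888 -0.0056  0.    ] small top [0.591  0.1828 0.148 ] beaker top [0.5633 0.2884 0.126 ]
[ -0.0337  -0.1423 138.2954]
[ -0.1126   0.0267 -41.7045]
```

Call:
jog_arm([
  [[0, 0, -5, 0.03, 0.03, 0.03, -0.6], [0, 0, -10, 0.06, 0.06, 0.06, -0.6], [0, 0, -15, 0.09, 0.09, 0.08, -0.6], [0, 0, -20, 0.12, 0.12, 0.08, -0.6], [0, 0, -25, 0.15, 0.15, 0.08, -0.6], [0, 0, -30, 0.18, 0.18, 0.08, -0.6], [0, 0, -35, 0.21, 0.21, 0.08, -0.6], [0, 0, -40, 0.24, 0.24, 0.08, -0.6]],
], squeeze=25)

```text
time: 0.9
position: [0.4277, -0.354, 0.3014]
tool_rot: [0.14, 0.694, -0.692, -0.14]
ft_force: [0.3, -0.5, -0.1]
grip_width: 0.0699
```

```bash
cat > log.py <<'E'
import json
from rig import *
o=get_obs();d={k:[float(x) for x in o[k]] for k in("q","position","tool_rot","ft_force")};d["t"]=float(o["time"]);d["w"]=float(o["grip_width"])
open("log.jsonl","a").write(json.dumps(d)+"\n")
print({k:([round(x,4) for x in v] if isinstance(v,list) else v) for k,v in d.items()})
E
python3 log.py
```

```text
{'q': [-0.8937, 0.3485, 1.5085, 0.002, 1.286, 1.0746], 'position': [0.4277, -0.354, 0.3014], 'tool_rot': [0.1399, 0.694, -0.6923, -0.1398], 'ft_force': [0.2635, -0.5238, -0.0719], 't': 0.9, 'w': 0.06987150044048338}
```

Call:
jog_arm([
  [[0, 0, -1, 0.03, 0.03, -0.01, -0.6], [0, 0, -1.7, 0.06, 0.055, -0.02, -0.6], [0, 0, -1.7, 0.09, 0.08, -0.03, -0.6], [0, 0, -1.7, 0.12, 0.1, -0.05, -0.6], [0, 0, -1.7, 0.14, 0.115, -0.07, -0.6]],
])

```text
time: 1.4
position: [0.5695, -0.2373, 0.2306]
tool_rot: [0.15, 0.692, -0.69, -0.149]
ft_force: [-0.5, -0.1, 1.1]
grip_width: 0.0694
```

```bash
python3 log.py
```

```text
{'q': [-0.5771, 0.5077, 1.4453, 0.0029, 1.1885, 1.4187], 'position': [0.5695, -0.2373, 0.2306], 'tool_rot': [0.1499, 0.692, -0.6903, -0.1491], 'ft_force': [-0.5336, -0.0518, 1.062], 't': 1.4, 'w': 0.06940446299918768}
```

```bash
python3 - <<'E'
from h import *
for n in("side","top"):cv2.imwrite(f"pics/{n}1.png",camera(n)[:,:,::-1])
E
```

```text
(no output)
```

View pics/side1.png

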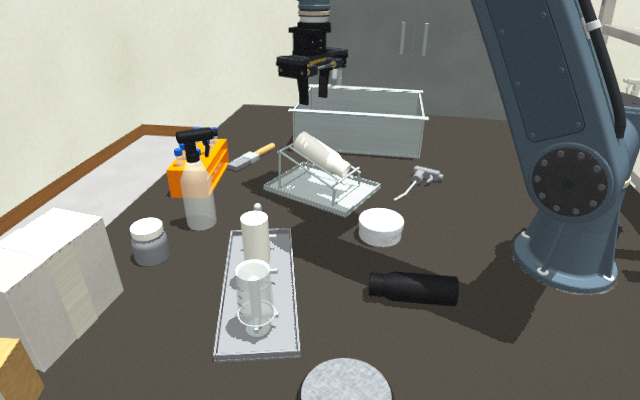

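View pics/top1.png

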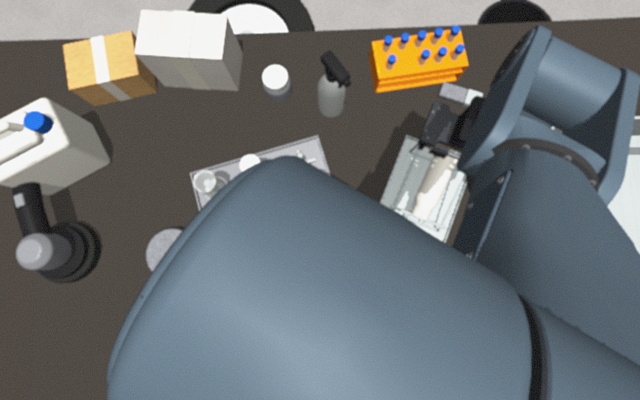

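Call:
jog_arm([
  [[3.3, 7.3, 0, 0, 0, 0, -0.6], [6.6, 14.6, 0, 0, 0, 0, -0.6], [8.2, 18.2, 0, 0, 0, 0, -0.6], [8.2, 18.2, 0, 0, 0, 0, -0.6]],
])

```text
time: 1.9
position: [0.5685, -0.2368, 0.2261]
tool_rot: [0.025, 0.708, -0.652, -0.269]
ft_force: [-0.3, -0.6, -0.2]
grip_width: 0.0696
```

```bash
python3 log.py; cat > fit.py <<'E'
import json,numpy as np
from scipy.optimize import least_squares
from scipy.spatial.transform import Rotation as R
L=[json.loads(l) for l in open("log.jsonl")]
L.append(dict(q=[-1.44549673,.528510337,1.4338806,0,1.18137955,-.178518303],position=[.18690652,-.59564512,.22155139],tool_rot=[-.10697895,.69973313,-.69819385,.10702518]))
def fk(q,p):
    a1,d1,L1,L2,e,off,Lt=p
    rz=lambda a:R.from_euler('z',a).as_matrix(); ry=lambda a:R.from_euler('y',a).as_matrix()
    B=rz(q[0]);A=ry(q[1]);C=A@ry(q[2]);
    x=B@(np.array([a1,off,d1])+A@[0,0,L1]+C@[e,0,L2]); W=B@C@rz(q[3])@ry(q[4])
    return x+W@[0,0,Lt], W@rz(q[5]), x
def fit():
    f=lambda p:np.concatenate([fk(l["q"],p)[0]-l["position"] for l in L]+[(np.array(p)-[0,.35,.45,.45,0,.11,.3])*1e-4])
    return least_squares(f,[0,.35,.45,.45,0,.11,.3])
if __name__=="__main__":
    s=fit();print(np.round(s.x,4));
    for l in L: print(np.round(fk(l["q"],s.x)[0]-l["position"],4), np.round((fk(l["q"],s.x)[1].T@R.from_quat(l["tool_rot"]).as_matrix()),2).tolist())
E
python3 fit.py
```

```text
{'q': [-0.5551, 0.6797, 1.1745, -0.0416, 1.6413, 1.4455], 'position': [0.5685, -0.2368, 0.2261], 'tool_rot': [0.0246, 0.708, -0.6525, -0.2691], 'ft_force': [-0.2789, -0.5676, -0.2261], 't': 1.9, 'w': 0.06960298811120728}
[-0.      0.2742  0.588   0.3917  0.1141  0.111   0.3055]
[0. 0. 0.] [[-0.0, 0.0, -1.0], [-1.0, 0.0, 0.0], [0.0, 1.0, 0.0]]
[0. 0. 0.] [[-0.0, 0.0, -1.0], [-1.0, 0.0, 0.0], [0.0, 1.0, 0.0]]
[ 0.  0. -0.] [[-0.0, 0.0, -1.0], [-1.0, 0.0, 0.0], [0.0, 1.0, 0.0]]
[-0. -0. -0.] [[0.0, -0.0, -1.0], [-1.0, 0.0, -0.0], [0.0, 1.0, -0.0]]
```

```bash
cat > ik.py <<'E'
from fit import *
lo=np.array([-3.08,-.75,.22,-1.43,0,-2.85]);hi=np.array([3.08,2.2,2.44,4.57,2.65,2.85])
T=np.array([[0,0,-1.],[-1,0,0],[0,1,0]])
def ik(P,pos,M,q0=None,n=12,seed=0):
    """pos TCP, M tool matrix"""
    rng=np.random.default_rng(seed);best=None
    def f(q):
        x,W,_=fk(q,P);return np.concatenate([(x-pos)*5,R.from_matrix((W@T).T@M).as_rotvec()])
    for i in range(n):
        s=q0 if (q0 is not None and i==0) else rng.uniform(np.maximum(lo,-2),np.minimum(hi,3.2))
        r=least_squares(f,np.clip(s,lo+1e-3,hi-1e-3),bounds=(lo,hi))
        if best is None or r.cost<best.cost-1e-9: best=r
        if q0 is not None and best.cost<1e-8: break
    return best.x,best.cost
def pose(grasp,yaw,decl,off=.0187):
    y,d=np.radians(yaw),np.radians(decl)
    dv=np.array([np.cos(y)*np.cos(d),np.sin(y)*np.cos(d),-np.sin(d)]);z=np.array([np.sin(y),-np.cos(y),0]) # jaw yaw = yaw-90
    return np.array(grasp)+off*dv,np.stack([np.cross(dv,z),dv,z],1)
E
python3 - <<'E'
from ik import *
P=fit().x
q=L[2]["q"]
for decl in(20,30,40,50):
  for yaw in(15,5,-10,60,90,-60):
    for z in(.150,.245):
      pos,M=pose([.622,.077,z],yaw,decl);x,c=ik(P,pos,M,None,n=10);print(decl,yaw,z,"%.1e"%c,np.round(x,2))
E
```

```text
20 15 0.15 8.1e-30 [-0.29  0.9   2.25  2.59  1.23 -1.57]
20 15 0.245 1.5e-30 [-0.29  0.62  2.23  2.51  0.99 -1.39]
20 5 0.15 9.7e-22 [-0.17  0.91  2.26  2.89  1.24 -1.58]
20 5 0.245 3.0e-29 [-0.17  0.63  2.24  2.85  0.96 -1.49]
20 -10 0.15 7.4e-24 [ 0.04  0.89  2.21  3.36  1.18 -1.58]
20 -10 0.245 6.4e-31 [ 0.04  0.63  2.19  3.39  0.91 -1.66]
20 60 0.15 6.7e-29 [-0.53  0.87  1.86  1.42  1.25 -1.14]
20 60 0.245 2.1e-18 [-0.53  0.68  1.85  1.36  1.29 -0.94]
20 90 0.15 2.1e-31 [-0.47  0.94  1.5   0.99  1.59 -0.96]
20 90 0.245 1.4e-21 [-0.47  0.8   1.49  1.    1.67 -0.83]
20 -60 0.15 1.5e-03 [ 0.38  0.89  1.65 -1.43  1.21 -2.23]
20 -60 0.245 3.0e-05 [ 0.37  0.73  1.68 -1.43  1.22 -2.36]
30 15 0.15 1.0e-21 [-0.26  0.76  2.19  2.55  0.89 -1.45]
30 15 0.245 6.9e-24 [-0.26  0.51  2.15  2.36  0.66 -1.18]
30 5 0.15 2.6e-18 [-0.15  0.76  2.2   2.87  0.88 -1.52]
30 5 0.245 8.7e-25 [-0.15  0.5   2.16  2.77  0.59 -1.38]
30 -10 0.15 6.2e-19 [ 0.02  0.76  2.16  3.38  0.83 -1.63]
30 -10 0.245 1.1e-25 [ 0.02  0.51  2.12  3.47  0.55 -1.75]
30 60 0.15 2.5e-25 [-0.49  0.78  1.85  1.33  1.1  -1.  ]
30 60 
[... 967 characters left out ...]
  -2.71]
50 15 0.15 2.8e-24 [-0.19  0.59  2.01  1.91  0.3  -0.71]
50 15 0.245 1.1e-19 [-0.19  0.39  1.94  1.06  0.32  0.18]
50 5 0.15 4.2e-19 [-0.12  0.59  2.02  2.42  0.2  -1.01]
50 5 0.245 5.7e-26 [-0.12  0.39  1.94  0.83  0.18  0.59]
50 -10 0.15 1.9e-20 [-0.    0.59  1.99  3.84  0.17 -2.13]
50 -10 0.245 2.1e-31 [-0.    0.4   1.92 -0.7   0.17  2.39]
50 60 0.15 4.8e-27 [-0.36  0.65  1.78  0.99  0.86 -0.57]
50 60 0.245 3.7e-19 [-0.36  0.5   1.72  0.86  1.   -0.35]
50 90 0.15 3.1e-31 [-0.35  0.74  1.53  0.69  1.24 -0.71]
50 90 0.245 1.1e-22 [-0.35  0.61  1.48  0.66  1.38 -0.59]
50 -60 0.15 1.1e-23 [ 0.23  0.69  1.67 -0.99  0.83 -2.73]
50 -60 0.245 9.9e-04 [ 0.24  0.55  1.63 -0.91  0.94 -2.85]
```

```bash
cat > need.py <<'E'
from ik import *
from rig import get_obs
np.set_printoptions(precision=4,suppress=True)
def need(grasp,yaw,decl):
    o=get_obs();pos,M=pose(grasp,yaw,decl);C=R.from_quat(o["tool_rot"]).as_matrix()
    print("turn",R.from_matrix(M@C.T).as_rotvec(degrees=True).round(2),"shift",(pos-o["position"]).round(4),"target tcp",pos)
E
python3 - <<'E'
from need import *
u=np.array([-.856,.383,-.342]);u/=np.linalg.norm(u)
c=np.array([.5422,-.223,.0955]);G=c-.037*u;print(G)
need(G,-24.2,100)
E
```

```text
[ 0.5739 -0.2372  0.1082]
turn [-4.48 -9.41  0.18] shift [ 0.0025  0.001  -0.1364] target tcp [ 0.571  -0.2359  0.0898]
```

Call:
jog_arm([
  [[-2.2, -4.7, 0, 0.001, 0.001, -0.02, -0.6], [-4.5, -9.4, 0.2, 0.0025, 0.001, -0.04, -0.6], [-4.5, -9.4, 0.2, 0.0025, 0.001, -0.06, -0.6], [-4.5, -9.4, 0.2, 0.0025, 0.001, -0.075, -0.6], [-4.5, -9.4, 0.2, 0.0025, 0.001, -0.075, -0.6]],
])

```text
time: 2.4
position: [0.5691, -0.2354, 0.1497]
tool_rot: [0.086, 0.702, -0.675, -0.209]
ft_force: [0.2, 0.2, 0.3]
grip_width: 0.0694
```

```bash
python3 log.py; python3 - <<'E'
from need import *
from h import *
need([.5739,-.2372,.1082],-24.2,100)
im=camera("side")[:,:,::-1];cv2.imwrite("pics/side2.png",cv2.resize(im[40:220,230:400],None,fx=3.3,fy=3.3,interpolation=cv2.INTER_CUBIC))
E
```

```text
{'q': [-0.561, 0.6743, 1.3804, -0.0256, 1.2636, 1.4424], 'position': [0.5691, -0.2354, 0.1497], 'tool_rot': [0.0862, 0.7018, -0.6754, -0.2093], 'ft_force': [0.2186, 0.1818, 0.3085], 't': 2.4, 'w': 0.06935498746508104}
turn [-0.09 -0.19  0.02] shift [ 0.0018 -0.0005 -0.0599] target tcp [ 0.5709 -0.2359  0.0898]
```

View pics/side2.png

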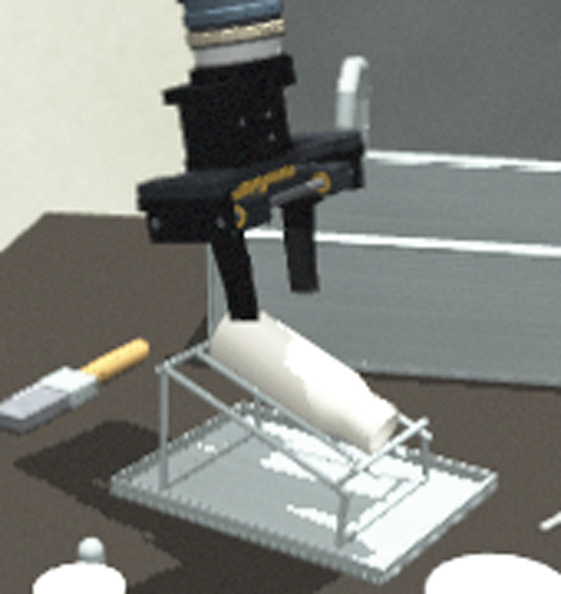

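The fingers straddle the bottle's upper body: near finger at crop (240,310), far finger at (305,285). Both are clear of the wires, so I descend.

Call:
jog_arm([
  [[0, 0, 0, 0.001, 0, -0.02, -0.6], [0, 0, 0, 0.0018, -0.0005, -0.04, -0.6], [0, 0, 0, 0.0018, -0.0005, -0.055, -0.6], [0, 0, 0, 0.0018, -0.0005, -0.06, -0.6], [0, 0, 0, 0.0018, -0.0005, -0.06, -0.6]],
])

```text
time: 2.95
position: [0.5719, -0.2364, 0.0904]
tool_rot: [0.087, 0.702, -0.676, -0.209]
ft_force: [0.2, 0.0, -0.3]
grip_width: 0.0699
```

```bash
python3 log.py; python3 - <<'E'
from h import *
im=camera("side")[:,:,::-1];cv2.imwrite("pics/side3.png",cv2.resize(im[40:220,230:400],None,fx=3.3,fy=3.3,interpolation=cv2.INTER_CUBIC))
E
```

```text
{'q': [-0.5602, 0.7514, 1.4097, -0.0264, 1.1558, 1.4462], 'position': [0.5719, -0.2364, 0.0904], 'tool_rot': [0.0868, 0.7017, -0.6756, -0.2088], 'ft_force': [0.222, 0.0442, -0.3293], 't': 2.95, 'w': 0.06993770105690687}
```

View pics/side3.png

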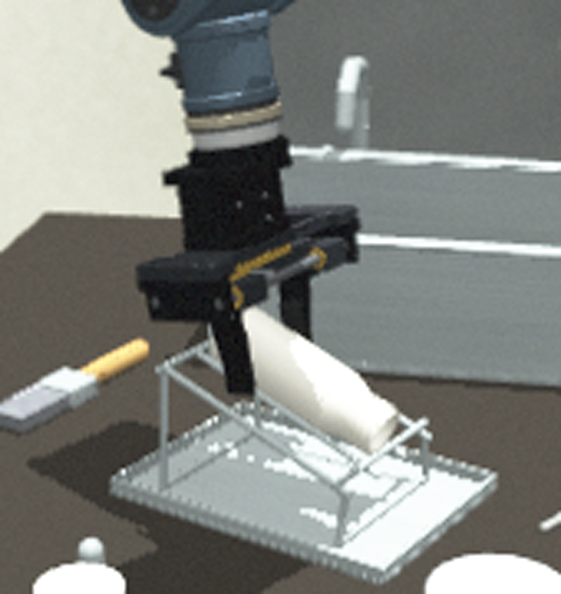

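The finger lies over the body about 37 mm from the bottom, with no contact force. Now I close. Commanding 52 mm would be closure -0.2, so I use 0.1 and let the fingers stop on the bottle.

Call:
jog_arm([
  [[0, 0, 0, 0, 0, 0, 0.1], [0, 0, 0, 0, 0, 0, 0.1], [0, 0, 0, 0, 0, 0, 0.1], [0, 0, 0, 0, 0, 0, 0.1], [0, 0, 0, 0, 0, 0, 0.1]],
], squeeze=25)

```text
time: 3.5
position: [0.5734, -0.2355, 0.0918]
tool_rot: [0.088, 0.702, -0.675, -0.208]
ft_force: [1.8, 5.1, 3.6]
grip_width: 0.0503
```

```bash
python3 log.py
```

```text
{'q': [-0.559, 0.7494, 1.4085, -0.0237, 1.1564, 1.4462], 'position': [0.5734, -0.2355, 0.0918], 'tool_rot': [0.088, 0.7023, -0.6752, -0.2078], 'ft_force': [1.7941, 5.1176, 3.6114], 't': 3.5, 'w': 0.050321547585573036}
```

Gripped (50.3 mm). I lift gently at first and check.

Call:
jog_arm([
  [[0, 0, 0, 0, 0, 0.005, 0.1], [0, 0, 0, 0, 0, 0.015, 0.1], [0, 0, 0, 0, 0, 0.03, 0.1], [0, 0, 0, 0, 0, 0.05, 0.1], [0, 0, 0, 0, 0, 0.075, 0.1], [0, 0, 0, 0, 0, 0.1, 0.1], [0, 0, 0, 0, 0, 0.12, 0.1], [0, 0, 0, 0, 0, 0.13, 0.1]],
])

```text
time: 4.3
position: [0.5742, -0.2366, 0.2252]
tool_rot: [0.09, 0.702, -0.676, -0.206]
ft_force: [0.3, 0.1, -1.0]
grip_width: 0.0504
```

Call:
jog_arm([
  [[0, 0, 0, 0, 0, 0.02, 0.1], [0, 0, 0, 0, 0, 0.05, 0.1], [0, 0, 0, 0, 0, 0.08, 0.1], [0, 0, 0, 0, 0, 0.1, 0.1]],
])

```text
time: 4.7
position: [0.5743, -0.2371, 0.3278]
tool_rot: [0.091, 0.701, -0.677, -0.206]
ft_force: [-0.2, -0.5, -0.0]
grip_width: 0.0502
```

```bash
python3 log.py; python3 fit.py | head -1; python3 - <<'E'
from h import *
im=camera("side")[:,:,::-1];cv2.imwrite("pics/side4.png",im)
E
```

```text
{'q': [-0.5598, 0.5094, 1.1769, -0.0229, 1.6201, 1.4355], 'position': [0.5743, -0.2371, 0.3278], 'tool_rot': [0.0907, 0.7011, -0.6767, -0.2057], 'ft_force': [-0.1867, -0.4749, -0.01], 't': 4.7, 'w': 0.05016853223639715}
[-0.      0.2742  0.588   0.3917  0.1141  0.111   0.3055]
```

View pics/side4.png

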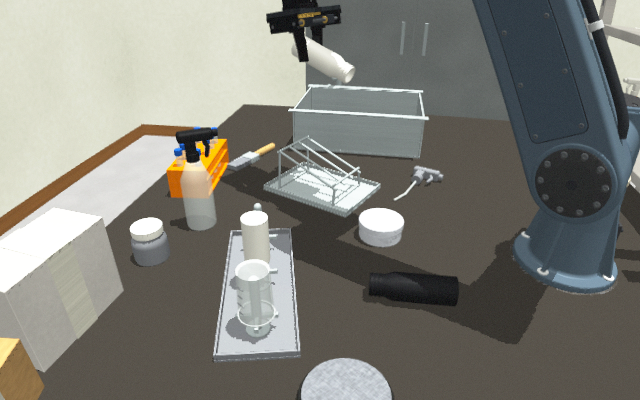

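```bash
cat > path.py <<'E'
from need import *
P=fit().x
def run(g0,y0,d0,g1,y1,d1,n,yf=lambda s:s,df=lambda s:s):
    o=get_obs();C=R.from_quat(o["tool_rot"]).as_matrix();q=np.array(o["q"]);rows=[]
    for i in range(1,n+1):
        s=i/n;g=np.array(g0)+(np.array(g1)-g0)*s
        pos,M=pose(g,y0+(y1-y0)*yf(s),d0+(d1-d0)*df(s));qn,c=ik(P,pos,M,q,n=1)
        dq=qn-q;q=qn
        rows.append(np.r_[R.from_matrix(M@C.T).as_rotvec(degrees=True),pos-o["position"]])
        print(i,"%.0e"%c,np.round(q,2),"maxdq %.2f"%abs(dq).max(),"tcp",pos.round(3), "wr",fk(q,P)[2].round(2))
    return rows
E
python3 - <<'E'
from path import *
o=get_obs();M=R.from_quat(o["tool_rot"]).as_matrix();d=M[:,1];print("G",o["position"]-.0187*d,"yaw jaw",np.degrees(np.arctan2(M[1,2],M[0,2]))+90,"jaw tilt",M[2,2],"decl",180-np.degrees(np.arcsin(-d[2])))
run([.577,-.238,.346],-24.2,100,[.622,.077,.30],75,30,16)
E
```

```text
G [ 0.5783 -0.2391  0.3494] yaw jaw -24.273641967689755 jaw tilt 0.0012027079614747443 decl 99.20964838577733
1 3e-18 [-0.53  0.47  1.24 -0.02  1.52  1.36] maxdq 0.10 tcp [ 0.578 -0.218  0.325] wr [ 0.61 -0.23  0.63]
2 5e-18 [-0.51  0.43  1.32 -0.01  1.41  1.27] maxdq 0.11 tcp [ 0.582 -0.199  0.322] wr [ 0.59 -0.2   0.63]
3 5e-18 [-0.49  0.4   1.38  0.02  1.31  1.17] maxdq 0.10 tcp [ 0.586 -0.179  0.319] wr [ 0.57 -0.18  0.62]
4 2e-31 [-0.48  0.36  1.45  0.07  1.21  1.06] maxdq 0.11 tcp [ 0.591 -0.159  0.316] wr [ 0.55 -0.16  0.62]
5 2e-30 [-0.47  0.34  1.51  0.13  1.12  0.94] maxdq 0.13 tcp [ 0.595 -0.139  0.313] wr [ 0.53 -0.15  0.61]
6 5e-30 [-0.47  0.32  1.56  0.21  1.05  0.79] maxdq 0.15 tcp [ 0.599 -0.119  0.311] wr [ 0.52 -0.14  0.6 ]
7 5e-28 [-0.48  0.31  1.61  0.31  0.99  0.62] maxdq 0.17 tcp [ 0.603 -0.098  0.308] wr [ 0.5  -0.13  0.59]
8 2e-26 [-0.48  0.3   1.65  0.43  0.96  0.44] maxdq 0.18 tcp [ 0.607 -0.077  0.306] wr [ 0.49 -0.13  0.58]
9 2e-26 [-0.5   0.31  1.69  0.55  0.95  0.24] maxdq 0.19 tcp [ 0.61  -0.056  0.304] wr [ 0.48 -0.13  0.57]
10 2e-27 [-0.51  0.32  1.71  0.67  0.97  0.06] maxdq 0.19 tcp [ 0.613 -0.035  0.302] wr [ 0.48 -0.14  0.56]
11 7e-29 [-0.51  0.35  1.72  0.77  1.01 -0.12] maxdq 0.17 tcp [ 0.616 -0.013  0.3  ] wr [ 0.48 -0.14  0.54]
12 2e-28 [-0.52  0.38  1.72  0.86  1.07 -0.27] maxdq 0.15 tcp [0.619 0.008 0.298] wr [ 0.49 -0.15  0.52]
13 5e-28 [-0.52  0.42  1.72  0.92  1.15 -0.4 ] maxdq 0.13 tcp [0.621 0.029 0.296] wr [ 0.5  -0.16  0.5 ]
14 1e-27 [-0.51  0.47  1.7   0.97  1.24 -0.5 ] maxdq 0.10 tcp [0.623 0.051 0.294] wr [ 0.51 -0.16  0.49]
15 5e-28 [-0.5   0.52  1.66  1.    1.33 -0.58] maxdq 0.09 tcp [0.625 0.072 0.292] wr [ 0.53 -0.16  0.46]
16 1e-28 [-0.48  0.58  1.62  1.03  1.42 -0.65] maxdq 0.10 tcp [0.626 0.093 0.291] wr [ 0.56 -0.16  0.44]
```

```bash
python3 - <<'E'
from path import *
r=run([.578,-.239,.349],-24.27,99.2,[.622,.077,.31],75,30,21)
for x in r[:7]: print(np.r_[x[:3].round(1),x[3:].round(3)].tolist())
E
```

```text
1 6e-20 [-0.54  0.47  1.23 -0.02  1.54  1.38] maxdq 0.08 tcp [ 0.578 -0.223  0.329] wr [ 0.61 -0.23  0.63]
2 6e-20 [-0.52  0.44  1.28 -0.01  1.46  1.31] maxdq 0.08 tcp [ 0.581 -0.209  0.327] wr [ 0.59 -0.21  0.63]
3 4e-20 [-0.5   0.41  1.34  0.    1.38  1.24] maxdq 0.08 tcp [ 0.585 -0.194  0.325] wr [ 0.58 -0.19  0.63]
4 8e-20 [-0.49  0.39  1.39  0.03  1.3   1.17] maxdq 0.08 tcp [ 0.588 -0.179  0.323] wr [ 0.57 -0.18  0.63]
5 2e-19 [-0.48  0.36  1.43  0.06  1.23  1.08] maxdq 0.08 tcp [ 0.591 -0.164  0.321] wr [ 0.55 -0.16  0.62]
6 1e-18 [-0.48  0.34  1.48  0.1   1.16  0.99] maxdq 0.09 tcp [ 0.594 -0.148  0.319] wr [ 0.54 -0.15  0.62]
7 3e-31 [-0.47  0.32  1.52  0.16  1.1   0.89] maxdq 0.10 tcp [ 0.597 -0.133  0.318] wr [ 0.52 -0.14  0.61]
8 3e-31 [-0.47  0.31  1.56  0.22  1.05  0.77] maxdq 0.12 tcp [ 0.6   -0.117  0.316] wr [ 0.51 -0.14  0.61]
9 9e-31 [-0.48  0.3   1.6   0.3   1.01  0.64] maxdq 0.13 tcp [ 0.603 -0.102  0.315] wr [ 0.5  -0.13  0.6 ]
10 4e-30 [-0.48  0.3   1.63  0.39  0.98  0.51] maxdq 0.14 tcp [ 0.606 -0.086  0.313] wr [ 0.49 -0.13  0.59]
11 8e-30 [-0.49  0.3   1.66  
[... 728 characters left out ...]
0 [-0.52  0.44  1.69  0.95  1.22 -0.46] maxdq 0.08 tcp [0.623 0.044 0.304] wr [ 0.51 -0.16  0.5 ]
19 2e-31 [-0.51  0.48  1.67  0.98  1.29 -0.52] maxdq 0.07 tcp [0.624 0.061 0.303] wr [ 0.52 -0.16  0.48]
20 2e-30 [-0.49  0.52  1.65  1.01  1.36 -0.58] maxdq 0.07 tcp [0.625 0.077 0.302] wr [ 0.54 -0.16  0.47]
21 1e-30 [-0.48  0.56  1.62  1.02  1.44 -0.63] maxdq 0.07 tcp [0.626 0.093 0.301] wr [ 0.56 -0.16  0.45]
[-1.2, -3.1, 4.7, 0.003, 0.015, -0.002]
[-2.1, -6.2, 9.5, 0.006, 0.029, -0.004]
[-2.9, -9.5, 14.2, 0.009, 0.044, -0.006]
[-3.3, -12.8, 18.8, 0.012, 0.059, -0.008]
[-3.5, -16.2, 23.5, 0.015, 0.074, -0.01]
[-3.4, -19.7, 28.1, 0.018, 0.089, -0.011]
[-3.1, -23.2, 32.7, 0.022, 0.105, -0.013]
```

Call:
jog_arm([
  [[-1.2, -3.1, 4.7, 0.003, 0.015, -0.002, 0.1], [-2.1, -6.2, 9.5, 0.006, 0.029, -0.004, 0.1], [-2.9, -9.5, 14.2, 0.009, 0.044, -0.006, 0.1], [-3.3, -12.8, 18.8, 0.012, 0.059, -0.008, 0.1], [-3.5, -16.2, 23.5, 0.015, 0.074, -0.01, 0.1], [-3.4, -19.7, 28.1, 0.018, 0.089, -0.011, 0.1], [-3.1, -23.2, 32.7, 0.022, 0.105, -0.013, 0.1]],
])

```text
time: 5.45
position: [0.5967, -0.1319, 0.3173]
tool_rot: [0.03, 0.706, -0.693, 0.141]
ft_force: [0.2, 0.3, -1.2]
grip_width: 0.0504
```

```bash
python3 log.py; cat > nx.py <<'E'
import sys
from path import *
n=int(sys.argv[1])
o=get_obs();M=R.from_quat(o["tool_rot"]).as_matrix();d=M[:,1];g=np.array(o["position"])-.0187*d
# yaw/decl from axes
y=np.degrees(np.arctan2(M[1,2],M[0,2]))+90;yv=np.array([np.cos(np.radians(y)),np.sin(np.radians(y)),0]);de=np.degrees(np.arctan2(-d[2],d@yv))
print("G",g,"yaw",y,"decl",de,"jawz",M[2,2])
r=run(g,y,de,[.622,.077,.31],75,30,n)
for x in r[:7]: print(np.r_[x[:3].round(1),x[3:].round(3)].tolist())
E
python3 nx.py 14
```

```text
{'q': [-0.4726, 0.3236, 1.5271, 0.1595, 1.0982, 0.881], 'position': [0.5967, -0.1319, 0.3173], 'tool_rot': [0.03, 0.7063, -0.6931, 0.1409], 'ft_force': [0.2038, 0.27, -1.1538], 't': 5.45, 'w': 0.050436353935279205}
G [ 0.5923 -0.1326  0.3355] yaw 9.058905918072526 decl 76.07896608909145 jawz 0.0006062941403038626
1 5e-33 [-0.47  0.31  1.57  0.23  1.05  0.76] maxdq 0.12 tcp [ 0.6   -0.116  0.316] wr [ 0.51 -0.14  0.61]
2 9e-31 [-0.48  0.3   1.6   0.3   1.01  0.64] maxdq 0.13 tcp [ 0.603 -0.101  0.314] wr [ 0.5  -0.13  0.6 ]
3 3e-30 [-0.48  0.3   1.63  0.39  0.98  0.5 ] maxdq 0.14 tcp [ 0.606 -0.085  0.313] wr [ 0.49 -0.13  0.59]
4 1e-29 [-0.49  0.3   1.66  0.48  0.96  0.36] maxdq 0.14 tcp [ 0.608 -0.069  0.312] wr [ 0.49 -0.13  0.58]
5 3e-30 [-0.5   0.3   1.68  0.57  0.96  0.22] maxdq 0.14 tcp [ 0.611 -0.053  0.31 ] wr [ 0.48 -0.14  0.57]
6 1e-30 [-0.51  0.31  1.7   0.66  0.98  0.08] maxdq 0.14 tcp [ 0.613 -0.036  0.309] wr [ 0.48 -0.14  0.56]
7 7e-31 [-0.51  0.33  1.71  0.74  1.01 -0.05] maxdq 0.13 tcp [ 0.615 -0.02   0.308] wr [ 0.48 -0.14  0.55]
8 2e-31 [-0.52  0.35  1.72  0.81  1.
[... 281 characters left out ...]
1 9e-31 [-0.51  0.44  1.69  0.95  1.22 -0.46] maxdq 0.08 tcp [0.623 0.045 0.303] wr [ 0.51 -0.16  0.5 ]
12 1e-30 [-0.51  0.48  1.67  0.98  1.29 -0.53] maxdq 0.07 tcp [0.624 0.061 0.302] wr [ 0.52 -0.16  0.48]
13 8e-31 [-0.49  0.52  1.65  1.01  1.36 -0.58] maxdq 0.07 tcp [0.625 0.077 0.302] wr [ 0.54 -0.16  0.47]
14 1e-30 [-0.48  0.56  1.62  1.02  1.44 -0.63] maxdq 0.07 tcp [0.626 0.093 0.301] wr [ 0.56 -0.16  0.45]
[0.7, -3.2, 4.7, 0.003, 0.016, -0.002]
[1.6, -6.4, 9.4, 0.006, 0.031, -0.003]
[2.8, -9.5, 14.1, 0.009, 0.047, -0.004]
[4.2, -12.5, 18.8, 0.012, 0.063, -0.006]
[5.9, -15.5, 23.4, 0.014, 0.079, -0.007]
[7.9, -18.3, 28.0, 0.017, 0.095, -0.008]
[10.1, -21.1, 32.5, 0.019, 0.112, -0.01]
```

Call:
jog_arm([
  [[0.7, -3.2, 4.7, 0.003, 0.016, -0.002, 0.1], [1.6, -6.4, 9.4, 0.006, 0.031, -0.003, 0.1], [2.8, -9.5, 14.1, 0.009, 0.047, -0.004, 0.1], [4.2, -12.5, 18.8, 0.012, 0.063, -0.006, 0.1], [5.9, -15.5, 23.4, 0.014, 0.079, -0.007, 0.1], [7.9, -18.3, 28.0, 0.017, 0.095, -0.008, 0.1], [10.1, -21.1, 32.5, 0.019, 0.112, -0.01, 0.1]],
])

```text
time: 6.15
position: [0.615, -0.0193, 0.3068]
tool_rot: [-0.031, 0.706, -0.545, 0.451]
ft_force: [-0.7, -0.1, -1.6]
grip_width: 0.0504
```

```bash
python3 log.py;python3 nx.py 7; python3 - <<'E'
from h import *
cv2.imwrite("pics/side5.png",camera("side")[:,:,::-1])
E
```

```text
{'q': [-0.5143, 0.3294, 1.7145, 0.7423, 1.009, -0.0604], 'position': [0.615, -0.0193, 0.3068], 'tool_rot': [-0.0315, 0.7063, -0.5447, 0.451], 'ft_force': [-0.7364, -0.0525, -1.5766], 't': 6.15, 'w': 0.05036523001497607}
G [ 0.6067 -0.0268  0.3218] yaw 42.17535177179279 decl 52.92737687820595 jawz 0.00027613180044364083
1 7e-31 [-0.52  0.35  1.72  0.81  1.05 -0.18] maxdq 0.12 tcp [ 0.617 -0.003  0.306] wr [ 0.48 -0.15  0.54]
2 3e-31 [-0.52  0.38  1.72  0.87  1.1  -0.29] maxdq 0.11 tcp [0.619 0.013 0.305] wr [ 0.49 -0.15  0.53]
3 7e-31 [-0.52  0.41  1.71  0.92  1.16 -0.38] maxdq 0.09 tcp [0.621 0.029 0.304] wr [ 0.5  -0.16  0.51]
4 8e-31 [-0.51  0.44  1.69  0.96  1.22 -0.46] maxdq 0.08 tcp [0.622 0.045 0.303] wr [ 0.51 -0.16  0.5 ]
5 8e-31 [-0.51  0.48  1.67  0.98  1.29 -0.53] maxdq 0.07 tcp [0.624 0.061 0.302] wr [ 0.52 -0.16  0.48]
6 1e-30 [-0.49  0.52  1.65  1.01  1.36 -0.58] maxdq 0.07 tcp [0.625 0.077 0.301] wr [ 0.54 -0.16  0.47]
7 7e-31 [-0.48  0.56  1.62  1.02  1.44 -0.63] maxdq 0.07 tcp [0.626 0.093 0.301] wr [ 0.56 -0.16  0.45]
[2.3, -2.3, 4.7, 0.002, 0.016, -0.001]
[4.8, -4.5, 9.4, 0.004, 0.032, -0.002]
[7.5, -6.4, 14.0, 0.006, 0.048, -0.003]
[10.3, -8.2, 18.7, 0.007, 0.064, -0.004]
[13.3, -9.7, 23.3, 0.009, 0.08, -0.005]
[16.5, -11.0, 27.9, 0.01, 0.096, -0.005]
[19.8, -12.1, 32.4, 0.011, 0.112, -0.006]
```

View pics/side5.png

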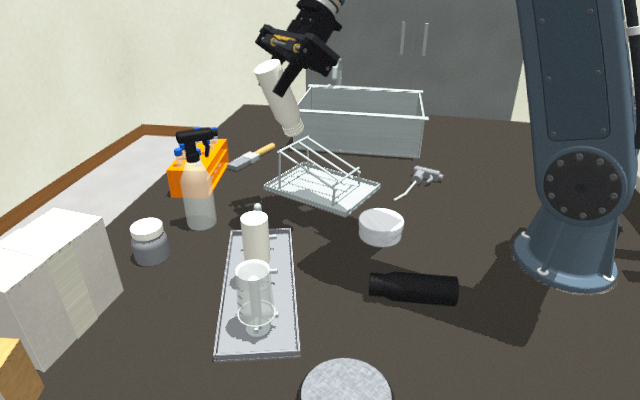

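The bottle is secure, mouth swinging down at (292,133). Continuing.

Call:
jog_arm([
  [[2.3, -2.3, 4.7, 0.002, 0.016, -0.001, 0.1], [4.8, -4.5, 9.4, 0.004, 0.032, -0.002, 0.1], [7.5, -6.4, 14.0, 0.006, 0.048, -0.003, 0.1], [10.3, -8.2, 18.7, 0.007, 0.064, -0.004, 0.1], [13.3, -9.7, 23.3, 0.009, 0.08, -0.005, 0.1], [16.5, -11.0, 27.9, 0.01, 0.096, -0.005, 0.1], [19.8, -12.1, 32.4, 0.011, 0.112, -0.006, 0.1], [19.8, -12.1, 32.4, 0.011, 0.112, -0.006, 0.1]],
])

```text
time: 7.0
position: [0.6251, 0.0938, 0.2964]
tool_rot: [-0.095, 0.703, -0.269, 0.651]
ft_force: [-0.1, -0.6, -0.2]
grip_width: 0.0506
```

```bash
python3 log.py;python3 nx.py 1; python3 - <<'E'
from h import *
for n in("side","top"):cv2.imwrite(f"pics/{n}6.png",camera(n)[:,:,::-1])
E
```

```text
{'q': [-0.4739, 0.5703, 1.6163, 1.0193, 1.4353, -0.6285], 'position': [0.6251, 0.0938, 0.2964], 'tool_rot': [-0.095, 0.7033, -0.2688, 0.6512], 'ft_force': [-0.0994, -0.6032, -0.1734], 't': 7.0, 'w': 0.05056062417563032}
G [0.6211 0.0782 0.3058] yaw 75.2594303388469 decl 30.120129544932027 jawz -0.007431630656992594
1 5e-30 [-0.48  0.56  1.62  1.02  1.44 -0.63] maxdq 0.01 tcp [0.626 0.093 0.301] wr [ 0.56 -0.16  0.45]
[0.0, -0.4, -0.3, 0.001, -0.001, 0.004]
```

View pics/side6.png

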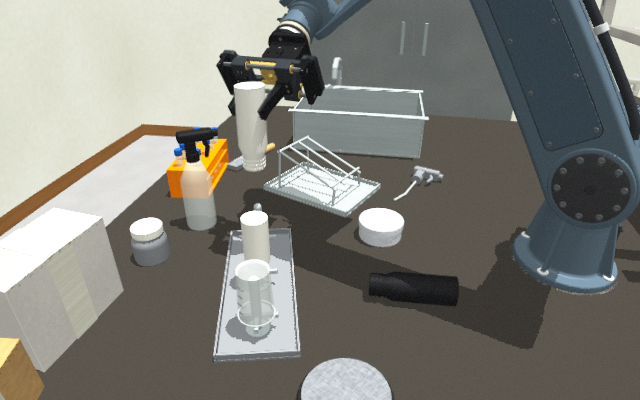

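View pics/top6.png

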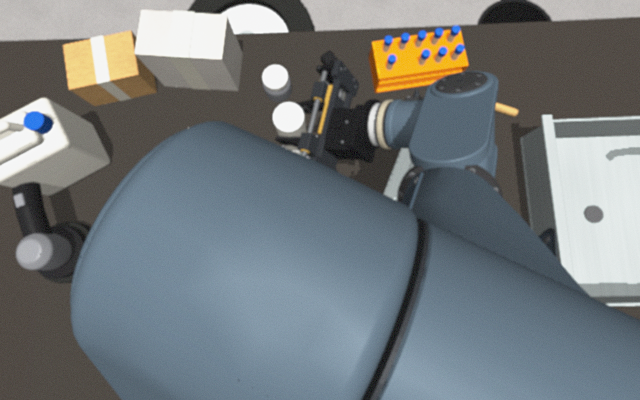

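Side: the bottle hangs nearly upright, mouth at about (256,165) and bottom at (250,88). Top: its bottom disk is at (289,117). I'll measure its axis in the hand from the images and from the grasp kinematics.

```bash
cat > axis.py <<'E'
from bm import *
import json
from scipy.spatial.transform import Rotation as R
np.set_printoptions(precision=4,suppress=True)
def kin():
    L=[json.loads(l) for l in open("log.jsonl")];g=min(L,key=lambda l:abs(l["t"]-3.5))
    T0=R.from_quat(g["tool_rot"]).as_matrix();o=get_obs();T1=R.from_quat(o["tool_rot"]).as_matrix()
    y=np.radians(155.8);t=np.radians(20);u=np.array([np.cos(y)*np.cos(t),np.sin(y)*np.cos(t),-np.sin(t)]);c=np.array([.5422,-.223,.0955])
    D=T1@T0.T;u1=D@u;c1=o["position"]+D@(c-g["position"]);return c1,u1,c1+.075*u1
E
python3 - <<'E'
from axis import *
c,u,m=kin();print("kin centre",c,"u",u,"mouth",m)
print("pred bottom px top",proj("top",c-.075*u),"side",proj("side",c-.075*u),"mouth side",proj("side",m))
for n,roi in(("top",(95,140,268,312)),("side",(75,180,225,275))):
    im=cv2.imread(f"pics/{n}6.png");M=mask(im,roi,-12,140)
    o=im.copy();cs,_=cv2.findContours(M,cv2.RETR_EXTERNAL,cv2.CHAIN_APPROX_NONE);cv2.drawContours(o,cs,-1,(0,0,255),1)
    r0,r1,c0,c1=roi;f=5 if n=="side" else 8;cv2.imwrite(f"pics/m6_{n}.png",cv2.resize(o[r0:r1,c0:c1],None,fx=f,fy=f,interpolation=0))
    k=max(cs,key=len);(x,y),r=cv2.minEnclosingCircle(k);print(n,"circ",x,y,r,"ell",cv2.fitEllipse(k))
    if n=="side": 
        print(shape(M,12)[:4])
E
```

```text
kin centre [0.6221 0.0787 0.2678] u [-0.0042 -0.0022 -1.    ] mouth [0.6218 0.0785 0.1928]
pred bottom px top [288.617  115.2084] side [248.2196  83.6942] mouth side [254.0233 165.5701]
top circ 288.6961975097656 118.1329116821289 17.467498779296875 ell ((288.1531677246094, 117.5447769165039), (31.725658416748047, 33.313499450683594), 163.71852111816406)
side circ 255.67098999023438 125.09585571289062 46.05079650878906 ell ((252.76712036132812, 121.26595306396484), (37.11909103393555, 101.9294204711914), 178.87059020996094)
  t -39.2 mid -3.89 width 40.1
  t -31.7 mid 0.45 width 30.1
  t -24.2 mid 0.82 width 30.1
  t -16.7 mid 3.18 width 24.1
  t -9.2 mid 3.58 width 22.1
  t -1.7 mid 0.45 width 29.0
  t 5.8 mid 0.29 width 28.1
  t 13.3 mid 0.16 width 29.1
  t 20.8 mid -3.96 width 36.1
  t 28.2 mid -1.10 width 25.1
  t 35.7 mid 0.27 width 25.1
  t 43.2 mid -0.88 width 22.0
(array([251.5142, 123.8291]), array([0.0492, 0.9988]), array([249.3641,  80.1709]), array([253.8623, 171.5074]))
```

View pics/m6_side.png

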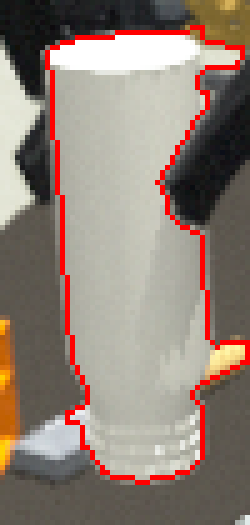

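View pics/m6_top.png

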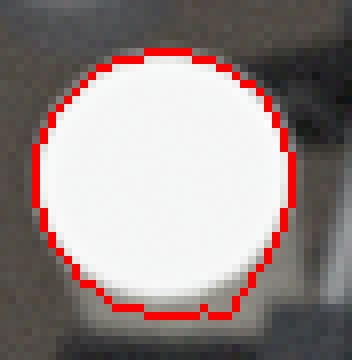

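```bash
python3 - <<'E'
from axis import *
im=cv2.imread("pics/top6.png");g=im.min(2)
M=np.zeros(g.shape,np.uint8);M[95:140,268:312]=(g[95:140,268:312]>235);ys,xs=np.nonzero(M);k=max(cv2.findContours(M,0,1)[0],key=len)
ct=np.array([xs.mean(),ys.mean()]);print("top disk",ct,cv2.fitEllipse(k))
s=cv2.imread("pics/side6.png").min(2);M=np.zeros(s.shape,np.uint8);M[78:95,225:275]=(s[78:95,225:275]>235);M=cv2.morphologyEx(M,cv2.MORPH_OPEN,np.ones((3,3)));ys,xs=np.nonzero(M);k=max(cv2.findContours(M,0,1)[0],key=len);cs=np.array([xs.mean(),ys.mean()]);print("side disk",cs,cv2.fitEllipse(k),xs.min(),xs.max(),ys.min(),ys.max())
B,e=tri(ct,cs);print("bottom",B,e)
c,u,m=kin();print("kin bottom",c-.075*u,"kin mouth",m, proj("side",m))
# outline prediction of neck edges in side at 10 mm above mouth
def sil(p,r,n="side"):
    th=np.linspace(0,2*np.pi,90);q=np.array([proj(n,p+r*np.array([np.cos(t),np.sin(t),0])) for t in th]);return q.min(0),q.max(0)
print("pred mouth outline",sil(m,.020),"pred bottom outline",sil(c-.075*u,.026))
E
```

```text
top disk [287.9664 116.5839] ((287.9446716308594, 116.57136535644531), (27.721534729003906, 29.64454460144043), 81.35118865966797)
side disk [249.0337  84.9944] ((249.19940185546875, 85.0003662109375), (6.398159980773926, 30.290555953979492), 87.94886779785156) 235 263 82 88
bottom [0.6208 0.0801 0.341 ] 9.55054531605238e-05
kin bottom [0.6224 0.0789 0.3428] kin mouth [0.6218 0.0785 0.1928] [254.0233 165.5701]
pred mouth outline (array([243.0487, 161.1654]), array([264.9618, 170.1819])) pred bottom outline (array([232.5345,  80.1082]), array([263.8176,  87.5266]))
```

Image and grasp kinematics agree to 2 mm, and the bottle's axis is vertical within about 1.5°. Before descending, I check the gap between the gripper body and the spray head, and the joint path.

```bash
python3 - <<'E'
from h import *
np.set_printoptions(precision=3,suppress=True)
for uv in((348,85),(322,54),(350,80),(338,52)):print(uv,onz("top",uv,.20),onz("top",uv,.22))
from path import *
g=np.array([.6211,.0765,.3058])
r=run(g,75.2,30.1,g-[0,0,.155],75.2,30.1,4)
# body corners at final (front face 51mm behind, +-95 in jaw, +-37 in x)
pos,M=pose(g-[0,0,.155],75.2,30.1)
for a in(-.0375,.0375):
  for b in(.05,.24):print("corner +jaw",(g-[0,0,.155])+M@[a,-b,.095])
E
```

```text
(348, 85) [ 0.742 -0.032  0.2  ] [ 0.732 -0.031  0.22 ]
(322, 54) [0.814 0.02  0.2  ] [0.802 0.02  0.22 ]
(350, 80) [ 0.753 -0.037  0.2  ] [ 0.743 -0.035  0.22 ]
(338, 52) [ 0.817 -0.014  0.2  ] [ 0.805 -0.013  0.22 ]
1 7e-31 [-0.48  0.63  1.65  1.03  1.39 -0.71] maxdq 0.08 tcp [0.625 0.092 0.258] wr [ 0.56 -0.16  0.41]
2 3e-31 [-0.48  0.69  1.67  1.05  1.35 -0.78] maxdq 0.07 tcp [0.625 0.092 0.219] wr [ 0.56 -0.16  0.37]
3 8e-31 [-0.48  0.75  1.68  1.06  1.31 -0.85] maxdq 0.07 tcp [0.625 0.092 0.18 ] wr [ 0.56 -0.16  0.33]
4 7e-31 [-0.48  0.82  1.69  1.08  1.28 -0.92] maxdq 0.07 tcp [0.625 0.092 0.141] wr [ 0.56 -0.16  0.29]
corner +jaw [0.7067 0.0286 0.2083]
corner +jaw [ 0.6647 -0.1303  0.3036]
corner +jaw [ 0.6971 -0.0078  0.1434]
corner +jaw [ 0.6551 -0.1667  0.2387]
```

The side clearance to the spray head is over 40 mm, so I lower by 0.10 m with a -1.5 mm shift in y.

Call:
jog_arm([
  [[0, 0, 0, 0, -0.0015, -0.01, 0.1], [0, 0, 0, 0, -0.0015, -0.025, 0.1], [0, 0, 0, 0, -0.0015, -0.04, 0.1], [0, 0, 0, 0, -0.0015, -0.055, 0.1], [0, 0, 0, 0, -0.0015, -0.065, 0.1], [0, 0, 0, 0, -0.0015, -0.07, 0.1], [0, 0, 0, 0, -0.0015, -0.07, 0.1]],
])

```text
time: 7.8
position: [0.6246, 0.0921, 0.2271]
tool_rot: [-0.094, 0.703, -0.27, 0.651]
ft_force: [0.8, 0.5, -1.0]
grip_width: 0.0502
```

```bash
python3 log.py; python3 - <<'E'
from axis import *
c,u,m=kin();print("kin mouth",m,"u",u,"bottom",c-.075*u)
for n,r in(("side",(90,250,190,330)),("top",(90,200,240,350))):
    im=camera(n)[:,:,::-1];cv2.imwrite(f"pics/{n}7.png",im);cv2.imwrite(f"pics/{n}7c.png",cv2.resize(im[r[0]:r[1],r[2]:r[3]],None,fx=3.6,fy=3.6,interpolation=cv2.INTER_CUBIC))
E
```

```text
{'q': [-0.4772, 0.6736, 1.6612, 1.0409, 1.3596, -0.7586], 'position': [0.6246, 0.0921, 0.2271], 'tool_rot': [-0.0944, 0.7032, -0.2695, 0.6511], 'ft_force': [0.8227, 0.5357, -0.993], 't': 7.8, 'w': 0.05015525075785834}
kin mouth [0.6214 0.0772 0.1218] u [-0.006  -0.0013 -1.    ] bottom [0.6223 0.0774 0.2718]
```

View pics/side7c.png

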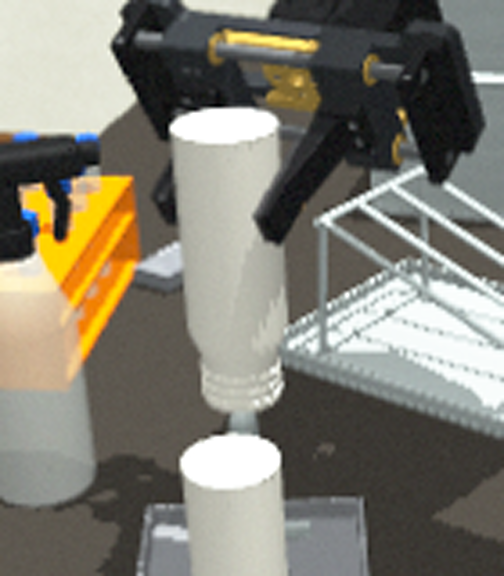

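View pics/top7c.png

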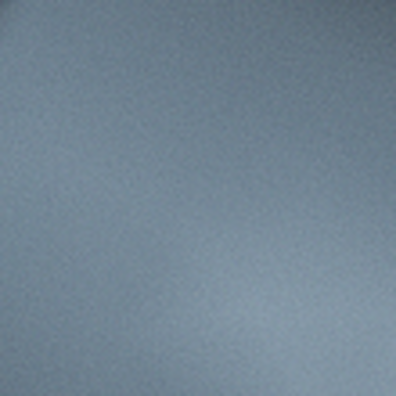

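Side view: the post shows under the mouth centre (crop x about 243 for both), so it is aligned. The top view is blocked by the arm. I keep going down, past the post tip.

Call:
jog_arm([
  [[0, 0, 0, 0, 0, -0.006, 0.1], [0, 0, 0, 0, 0, -0.014, 0.1], [0, 0, 0, 0, 0, -0.022, 0.1], [0, 0, 0, 0, 0, -0.03, 0.1], [0, 0, 0, 0, 0, -0.038, 0.1], [0, 0, 0, 0, 0, -0.045, 0.1], [0, 0, 0, 0, 0, -0.05, 0.1], [0, 0, 0, 0, 0, -0.05, 0.1]],
])

```text
time: 8.7
position: [0.6247, 0.0921, 0.1773]
tool_rot: [-0.094, 0.703, -0.27, 0.651]
ft_force: [0.9, -0.1, -1.7]
grip_width: 0.0502
```

```bash
python3 log.py; python3 - <<'E'
from axis import *
c,u,m=kin();print("kin mouth",m,"u",u,"bottom",c-.075*u)
n="side";im=camera(n)[:,:,::-1];cv2.imwrite(f"pics/{n}8.png",im);cv2.imwrite(f"pics/{n}8c.png",cv2.resize(im[90:250,190:330],None,fx=3.6,fy=3.6,interpolation=cv2.INTER_CUBIC))
E
```

```text
{'q': [-0.4771, 0.7549, 1.6792, 1.0619, 1.3101, -0.8479], 'position': [0.6247, 0.0921, 0.1773], 'tool_rot': [-0.0943, 0.703, -0.2695, 0.6513], 'ft_force': [0.8556, -0.0743, -1.66], 't': 8.7, 'w': 0.05021582233742906}
kin mouth [0.6216 0.0772 0.0721] u [-0.0053 -0.0014 -1.    ] bottom [0.6224 0.0774 0.2221]
```

View pics/side8c.png

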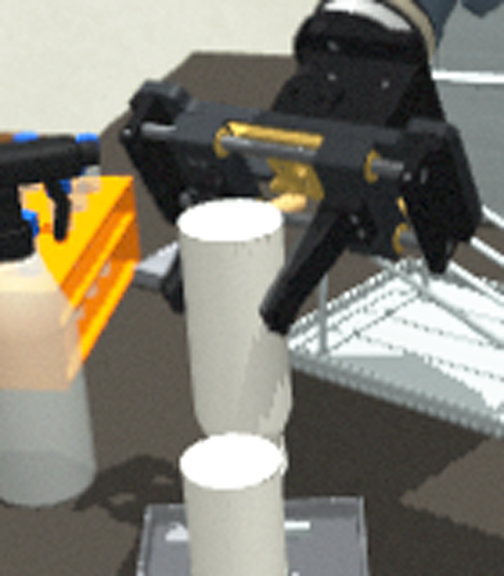

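Post entered, with no lateral force. The kinematics put the mouth at 0.072, 34 mm to go. I go 26 mm, then feel for the rest.

Call:
jog_arm([
  [[0, 0, 0, 0, 0, -0.006, 0.1], [0, 0, 0, 0, 0, -0.012, 0.1], [0, 0, 0, 0, 0, -0.018, 0.1], [0, 0, 0, 0, 0, -0.023, 0.1], [0, 0, 0, 0, 0, -0.026, 0.1], [0, 0, 0, 0, 0, -0.026, 0.1], [0, 0, 0, 0, 0, -0.026, 0.1]],
])

```text
time: 9.45
position: [0.625, 0.0921, 0.1519]
tool_rot: [-0.094, 0.703, -0.27, 0.652]
ft_force: [-0.1, -0.5, -0.7]
grip_width: 0.0507
```

Call:
jog_arm([
  [[0, 0, 0, 0, 0, -0.001, 0.1], [0, 0, 0, 0, 0, -0.002, 0.1], [0, 0, 0, 0, 0, -0.003, 0.1], [0, 0, 0, 0, 0, -0.003, 0.1]],
])

```text
time: 9.85
position: [0.625, 0.0921, 0.1488]
tool_rot: [-0.094, 0.703, -0.27, 0.652]
ft_force: [0.3, -0.1, -0.2]
grip_width: 0.0504
```

Call:
jog_arm([
  [[0, 0, 0, 0, 0, -0.001, 0.1], [0, 0, 0, 0, 0, -0.002, 0.1], [0, 0, 0, 0, 0, -0.002, 0.1]],
])

```text
time: 10.15
position: [0.6249, 0.0921, 0.1467]
tool_rot: [-0.094, 0.703, -0.269, 0.652]
ft_force: [0.3, 0.2, -1.5]
grip_width: 0.0503
```

```bash
python3 log.py; python3 -c "
from axis import *
print(kin())"
```

```text
{'q': [-0.4771, 0.8072, 1.6847, 1.0766, 1.2824, -0.901], 'position': [0.6249, 0.0921, 0.1467], 'tool_rot': [-0.0942, 0.7029, -0.2695, 0.6515], 'ft_force': [0.3224, 0.2001, -1.5481], 't': 10.15, 'w': 0.05034386156257684}
(array([0.6222, 0.0773, 0.1164]), array([-0.0048, -0.0012, -1.    ]), array([0.6218, 0.0773, 0.0414]))
```

Call:
jog_arm([
  [[0, 0, 0, 0, 0, -0.001, 0.1], [0, 0, 0, 0, 0, -0.0015, 0.1], [0, 0, 0, 0, 0, -0.0015, 0.1]],
])

```text
time: 10.45
position: [0.6248, 0.0922, 0.1451]
tool_rot: [-0.094, 0.703, -0.269, 0.651]
ft_force: [-0.4, -0.2, -0.0]
grip_width: 0.0502
```

Call:
jog_arm([
  [[0, 0, 0, 0, 0, -0.001, 0.1], [0, 0, 0, 0, 0, -0.001, 0.1], [0, 0, 0, 0, 0, -0.001, 0.1]],
])

```text
time: 10.75
position: [0.6248, 0.0922, 0.144]
tool_rot: [-0.094, 0.703, -0.269, 0.651]
ft_force: [1.0, 0.3, -1.9]
grip_width: 0.0504
```

Call:
jog_arm([
  [[0, 0, 0, 0, 0, -0.001, 0.1], [0, 0, 0, 0, 0, -0.001, 0.1], [0, 0, 0, 0, 0, -0.001, 0.1]],
])

```text
time: 11.05
position: [0.6248, 0.0921, 0.143]
tool_rot: [-0.094, 0.703, -0.269, 0.651]
ft_force: [-0.2, -0.7, -0.2]
grip_width: 0.0497
```

```bash
python3 log.py; python3 - <<'E'
from axis import *
c,u,m=kin();print("kin mouth",m,"bottom",c-.075*u,proj("side",c-.075*u))
n="side";im=camera(n)[:,:,::-1];cv2.imwrite(f"pics/{n}9.png",im);cv2.imwrite(f"pics/{n}9c.png",cv2.resize(im[120:270,190:330],None,fx=3.8,fy=3.8,interpolation=cv2.INTER_CUBIC))
E
```

```text
{'q': [-0.4772, 0.8136, 1.6852, 1.0783, 1.2793, -0.907], 'position': [0.6248, 0.0921, 0.143], 'tool_rot': [-0.0942, 0.703, -0.2694, 0.6514], 'ft_force': [-0.171, -0.6636, -0.2473], 't': 11.05, 'w': 0.04972252305204799}
kin mouth [0.6217 0.0773 0.0377] bottom [0.6225 0.0774 0.1877] [254.0156 167.8256]
```

View pics/side9c.png

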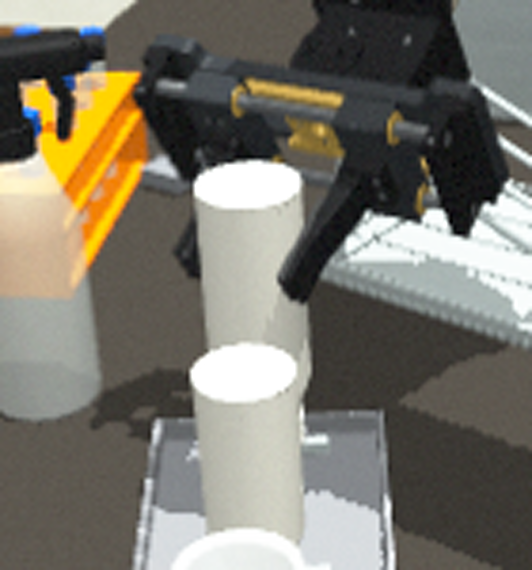

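Call:
jog_arm([
  [[0, 0, 0, 0, 0, -0.001, 0.1], [0, 0, 0, 0, 0, -0.001, 0.1], [0, 0, 0, 0, 0, -0.001, 0.1]],
])

```text
time: 11.4
position: [0.6249, 0.0923, 0.1429]
tool_rot: [-0.094, 0.703, -0.269, 0.652]
ft_force: [-1.5, 0.3, 3.9]
grip_width: 0.0507
```

Call:
jog_arm([
  [[0, 0, 0, 0, 0, -0.001, 0.1], [0, 0, 0, 0, 0, -0.001, 0.1], [0, 0, 0, 0, 0, -0.001, 0.1]],
])

```text
time: 11.7
position: [0.625, 0.0924, 0.1429]
tool_rot: [-0.093, 0.703, -0.268, 0.652]
ft_force: [-1.9, -1.6, 5.8]
grip_width: 0.0505
```

```bash
python3 log.py; python3 -c "
from axis import *
print(kin()[2])"
```

```text
{'q': [-0.4775, 0.8154, 1.6852, 1.0808, 1.2812, -0.91], 'position': [0.625, 0.0924, 0.1429], 'tool_rot': [-0.093, 0.7029, -0.2683, 0.6521], 'ft_force': [-1.8921, -1.598, 5.7557], 't': 11.7, 'w': 0.050457845177971285}
[0.622  0.0779 0.0375]
```

Firm contact (5.8 N upward, with the rim at kinematic height 0.0375): the bottle is seated. I ease off the press and open.

Call:
jog_arm([
  [[0, 0, 0, 0, 0, 0.0003, -0.1], [0, 0, 0, 0, 0, 0.0003, -0.2], [0, 0, 0, 0, 0, 0.0003, -0.3], [0, 0, 0, 0, 0, 0.0003, -0.4], [0, 0, 0, 0, 0, 0.0003, -0.55], [0, 0, 0, 0, 0, 0.0003, -0.6], [0, 0, 0, 0, 0, 0.0003, -0.6]],
])

```text
time: 12.4
position: [0.625, 0.0924, 0.1431]
tool_rot: [-0.093, 0.703, -0.268, 0.652]
ft_force: [0.2, 0.3, -0.4]
grip_width: 0.0686
```

```bash
python3 log.py; python3 - <<'E'
from h import *
n="side";im=camera(n)[:,:,::-1];cv2.imwrite(f"pics/{n}10c.png",cv2.resize(im[120:270,190:330],None,fx=3.8,fy=3.8,interpolation=cv2.INTER_CUBIC))
E
```

```text
{'q': [-0.4775, 0.815, 1.6851, 1.0806, 1.2813, -0.9095], 'position': [0.625, 0.0924, 0.1431], 'tool_rot': [-0.0931, 0.7029, -0.2684, 0.6521], 'ft_force': [0.2047, 0.3254, -0.4333], 't': 12.4, 'w': 0.06864660910366693}
```

View pics/side10c.png

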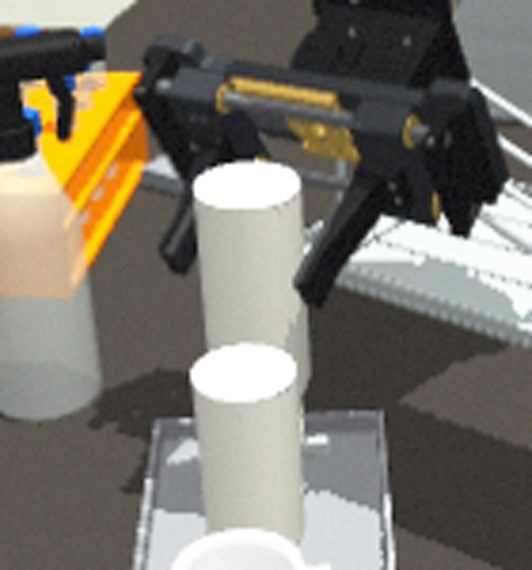

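The fingers are clear on both sides and the bottle stands. I draw back along the tool axis (-0.22, -0.84, +0.5), then up.

Call:
jog_arm([
  [[0, 0, 0, -0.002, -0.008, 0.005, -0.7], [0, 0, 0, -0.005, -0.02, 0.012, -0.7], [0, 0, 0, -0.01, -0.037, 0.022, -0.7], [0, 0, 0, -0.015, -0.056, 0.034, -0.7], [0, 0, 0, -0.02, -0.076, 0.046, -0.7], [0, 0, 0, -0.025, -0.096, 0.057, -0.7], [0, 0, 0, -0.029, -0.11, 0.066, -0.7], [0, 0, 0, -0.032, -0.12, 0.072, -0.7]],
])

```text
time: 13.25
position: [0.5929, -0.0296, 0.2162]
tool_rot: [-0.093, 0.702, -0.269, 0.652]
ft_force: [0.3, -0.6, -0.2]
grip_width: 0.0742
```

Call:
jog_arm([
  [[0, 0, 0, -0.01, -0.01, 0.03, -0.7], [0, 0, 0, -0.02, -0.03, 0.06, -0.7], [0, 0, 0, -0.03, -0.06, 0.09, -0.7], [0, 0, 0, -0.03, -0.1, 0.12, -0.7], [0, 0, 0, -0.03, -0.13, 0.14, -0.7], [0, 0, 0, -0.03, -0.15, 0.14, -0.7], [0, 0, 0, -0.03, -0.15, 0.14, -0.7]],
])

```text
time: 13.95
position: [0.563, -0.1825, 0.3563]
tool_rot: [-0.092, 0.702, -0.271, 0.652]
ft_force: [0.0, 0.3, 0.2]
grip_width: 0.0739
```

```bash
python3 log.py; python3 - <<'E'
from h import *
for n in("side","top"):cv2.imwrite(f"pics/{n}11.png",camera(n)[:,:,::-1])
E
```

```text
{'q': [-0.8935, 0.5956, 1.3562, 0.8174, 1.8628, -0.6695], 'position': [0.563, -0.1825, 0.3563], 'tool_rot': [-0.0923, 0.7019, -0.2712, 0.6521], 'ft_force': [0.0056, 0.3439, 0.2071], 't': 13.95, 'w': 0.07389886885706752}
```

View pics/side11.png

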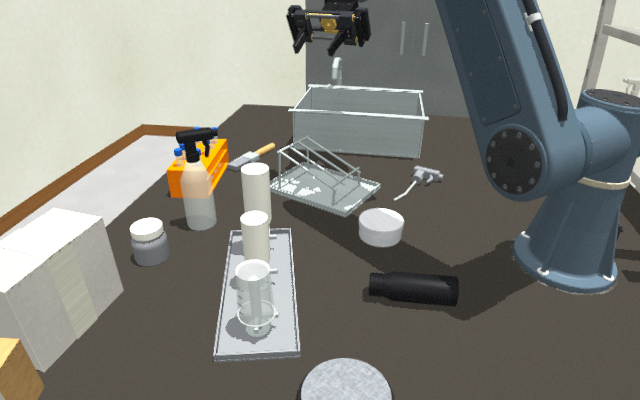

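View pics/top11.png

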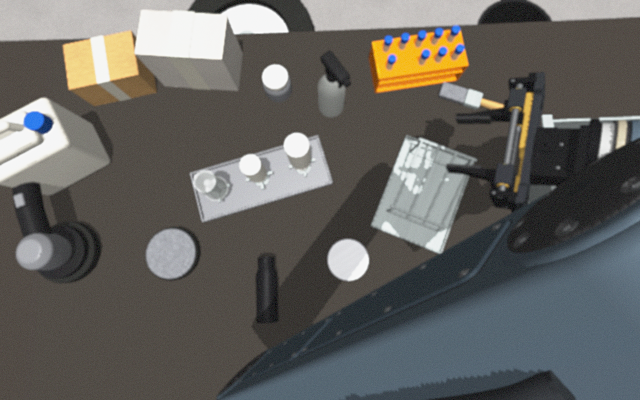

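The bottle stands on the third post, side (256,190) and top (297,147). The other vessels, spray bottle and tin are where they were. Last, a numeric check of the bottom disk.

```bash
python3 - <<'E'
from axis import *
C={}
for n,(a,b,c,d) in dict(top=(128,168,278,318),side=(160,182,238,275)).items():
    g=cv2.imread(f"pics/{n}11.png").min(2);M=np.zeros(g.shape,np.uint8);M[a:b,c:d]=(g[a:b,c:d]>235);M=cv2.morphologyEx(M,cv2.MORPH_OPEN,np.ones((3,3)));ys,xs=np.nonzero(M);C[n]=np.array([xs.mean(),ys.mean()]);print(n,C[n],np.ptp(xs)+1,np.ptp(ys)+1)
B,e=tri(C["top"],C["side"]);print("bottom centre",B,"gap",e,"expected [.6217 .0771 .188]")
print("top ray at z=.188",onz("top",C["top"],.188))
d=cv2.absdiff(cv2.imread("pics/top0.png"),cv2.imread("pics/top11.png")).max(2)
for nm,(x,y,r) in dict(beaker=(210,185,18),small=(252,170,12),tin=(348,259,22),spray=(332,90,18)).items(): print(nm,"mean diff",d[y-r:y+r,x-r:x+r].mean().round(1))
o=get_obs();print(o["time"],np.abs(o["joint_velocities"]).max())
E
```

```text
top [296.0893 144.7902] 25 23
side [254.4301 168.4338] 28 12
bottom centre [0.621  0.0791 0.1873] gap 0.0004731086576055952 expected [.6217 .0771 .188]
top ray at z=.188 [0.6205 0.079  0.188 ]
beaker mean diff 14.8
small mean diff 10.1
tin mean diff 23.3
spray mean diff 10.5
14.05 0.024263610364202128
```

Call:
jog_arm([
  [[0, 0, 0, 0, 0, 0, -0.7], [0, 0, 0, 0, 0, 0, -0.7], [0, 0, 0, 0, 0, 0, -0.7]],
])

```text
time: 14.35
position: [0.5623, -0.1779, 0.3556]
tool_rot: [-0.093, 0.703, -0.268, 0.652]
ft_force: [0.9, -0.6, -0.2]
grip_width: 0.0738
```

```bash
python3 - <<'E'
from rig import *
print(hand_in()); print(get_obs()["time"])
E
```

```text
the job is handed in; nothing more can be done
None
the job is handed in; nothing more can be done
```

The bottle stands upside down on the empty post, released, and the job is handed in at about 14.4 s; no verdict was reported. I gripped it on the drainer, lifted it clear, turned it mouth-down on the way to the post, and lowered it until the rest pushed back with about 5.8 N. Then I let go and drew back.

**Seat and tilt:** After release, two-view triangulation put the bottle's upturned bottom at (0.621, 0.079, 0.187). A bottle standing on the rest should read (0.622, 0.077, 0.188), so it agrees within about 2 mm and the height matches. The mouth itself could not be seen after seating. From the grasp motion its centre was within 1 mm of the post axis and the bottle's axis within 0.01 rad of vertical. The images allowed up to about 1.5° of tilt.

**Bystanders:** The beaker, small bottle, spray bottle and tin looked unmoved in both views. A before/after picture comparison still showed differences around them, most at the tin. I took these to be the arm's shadow and did not measure their positions again.

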